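Chuck the drill bit and set the grinding fixture to the marked angle with a pendulum gauge

TASK

Get the bit-grinding fixture ready: turn the sleeve of its chuck clockwise (seen from above) until the three jaws grip the drill bit tightly and stay tight, and let go of it. Then take the pendulum angle gauge, stand it squarely on the two raised lands of the rocking table with its dial facing the side away from the chuck, and press and rock gauge and table together until the hanging pointer has settled on the gauge's set mark. Finish while still holding the gauge pressed flat on the table at that angle, for the fixture to be clamped, and leave the other things on the counter where they are.

Things in the scene. Friction and masses are not known exactly. Their poses are not given: they have to be found in the camera images.
- fixture: Bit-grinding fixture, fixed to the counter: grey cast base 190 x 120 x 12 mm with an upright ear at each end (x = +-85 mm, tops 74 mm high) that carries the rocking table. Origin: centre of its underside on the counter; x runs along the trunnion pin, from the chuck end to the gauge end, z up.
- rocker: Rocking steel table, 150 (x) x 90 (y) x 12 mm, level at the start. Origin on the trunnion axis (59 mm above the counter, over the fixture's origin), x along it; a positive turn about x lifts the +y side. Turns -0.1 to +0.65 rad, friction 0.2 N m, stays where left; a gauge pressed on both lands with about 10 N carries it along. Chuck at x = -42 mm, lands at x = +40 mm.
- pad (a point): On the rocking table, midway between the two raised lands for the gauge, level with their tops: 40 mm from the rocker's origin along x, 7 mm above the trunnion axis (66 mm above the counter when level). The lands are 44 (x) x 14 (y) mm, 2 mm high, centred 27 mm to either side (y). Axes as the rocker's.
- sleeve_grip (a point): On the chuck's axis at the height to grip its sleeve (97 mm above the counter when level). The sleeve is a knurled steel cylinder 40 mm across, straight from 14 mm below to 9 mm above this point, then tapering; below it the chuck is narrower (34 mm), the table 33 mm below. Jaws reach 23 mm and the bit 34 mm above this point.
- sleeve (a joint): Turn of the sleeve, 0 to 1.1 rad, grows clockwise seen from above, starts between 0 and 0.25. The three jaws close 3.1 mm per rad; they meet the bit at about 0.8 rad, from where it turns harder and springy up to a firm stop at 1.1 rad. Turned to the stop and let go, it springs back to about 0.93 and stays tight by itself.
- jaw0: Chuck jaw, a steel slip 6 x 5 x 34 mm, sliding towards the chuck axis; origin on the chuck axis when open, moves 2.5 mm on closing.
- jaw1: Second chuck jaw, like jaw0, at 120 degrees.
- jaw2: Third chuck jaw, like jaw0, at 240 degrees.
- bit: Stub drill bit, shank 9 mm in diameter, 67 mm long, point up, standing loose in the chuck; origin at the centre of its foot, z along it. 35 g.
- gauge: Pendulum angle gauge standing on the counter left or right of the fixture: dark grey case 26 mm thick (x) x 84 mm wide (y) x 104 mm high (z) on a steel shoe, white dial window in the lower half of its +x face, about 0.27 kg. Origin: centre of its underside; x out of the dial. Grip it across its thickness near the top, 80 to 92 mm above its foot.
- gauge_foot (a point): Centre of the gauge's underside (the gauge's origin, same axes).
- pointer (a joint): Swing of the black pointer that hangs from the middle of the gauge, pivot 62 mm above its foot: 0 when the gauge is upright, and equal to the angle by which the gauge is rolled about its own x axis (positive: its +y side up). It swings freely and settles within about 1 s. The gauge gives a little in the grip against the stiff table (up to 0.1 rad), so go by the pointer, not the hand.
- mark (a joint): Where the set mark, a dark wedge at the lower rim of the dial, has been set: 0.26 to 0.50 rad, same sense and zero as the pointer; pointer and mark point at each other when both values are equal. The mark stays fixed on the dial.
- pointer_tip (a point): Tip of the pointer, 36 mm from its pivot.
- mark_tip (a point): Inner tip of the set mark, 36 mm from the same pivot.
- cash_tin: Bystander: navy steel cash tin 154 x 204 x 97 mm with a wire handle; origin under its centre.
- mailbox_lock: Bystander: pewter mailbox cam lock, 26 mm across, 27 mm high, standing on its face; origin under its centre.
- key_bowl: Bystander: blue plastic bowl of keys, 124 mm across, 48 mm high; origin under its centre.
- tape_measure: Bystander: yellow tape measure 40 x 72 x 66 mm, on the other side of the fixture from the gauge; origin under its centre.
- screwdriver: Bystander: black-handled screwdriver 170 mm long lying on the counter.
- oil_bottle: Bystander: white oil bottle 38 mm across, 105 mm high; origin under its centre.
- blanks_box: Bystander: cardboard box of key blanks 70 x 110 x 42 mm; origin under its centre.
There are look-alikes about, which are no part of the job. There is more than one size of the gauge; the one meant has the size given above. There is more than one size of the fixture; the one meant has the size given above.

How it is judged:
By the outcome, as a careful person would: the job done as asked, in the order asked, and still so for the second after the job is handed in, while the arm keeps its last pose, push and grip.
It also fails if it takes over 67 s, if anything falls off the work surface, if the arm or the gripper's body presses on something with over 40 N, if the wrist force passes 120 N, or if a joint passes its speed limit or range.

ROBOT

A 6-joint arm with a two-finger parallel gripper is mounted at the origin on the work surface. World frame = base frame: x ahead of the robot, y to its left, z up, the work surface at z = 0. Lengths are in m, angles in rad, forces in N, time in s.
With the tool pointing down it reaches from about 0.425 to 0.95 m from the base axis. Payload 3.5 kg.
Tool frame: the origin (TCP) lies midway between the tips of the shut fingers; the grasp point (between the pads) lies 19 mm behind it (ctrl.hold_point_z is the distance from the TCP to the grasp point, in m); z points along the fingers, y is the line along which they close (so a half turn about z gives the same grasp; the last joint's range is limited). The gripper opens to 85 mm and grips with 20 to 120 N. Pads are 22 mm wide; open, the fingers measure 114 mm over their backs; the gripper's body (76 mm by 85 mm) begins 54 mm behind the grasp point. The pads swing forward as they close: fully open they stand 13 mm farther back than shut.
Start: joints at [-1.258, 0.286, 1.577, -0, 1.279, -0.15], TCP at [0.301, -0.604, 0.191] pointing down, gripper open.
Joint ranges: [-2.77, 2.77], [-0.9, 2.22], [0.21, 2.48], [-1.53, 4.67], [0.24, 2.81], [-2.84, 2.84]. Speed limits (rad/s): [2.79, 2.79, 3.14, 3.14, 3.14, 3.14].

INTERFACE

Orientations are given as a unit quaternion [x, y, z, w].
In Python, from plant import readout, cams, sign_off, ctrl gives the robot as it stands. The module is installed in compiled form; this text tells all that it offers.
- The arm moves only by the tool step_arm, never from a script. Its argument "increments" is a list of rows, each a list of 2 entries, a list of its own where there are three numbers: the shift along the world's x, y, z in mm, then the turn, a rotation vector about the world's x, y, z in rad. In form: [[[x, y, z], [rx, ry, rz]], ...]. A call has 1 to 8 rows; each row shifts and turns the commanded pose from where the row before left it; what a row does not reach is not made up. A row lasts 1/12 s, in which the tool goes at most 41.7 mm and 7.16 degrees, less where a joint would pass 70% of its speed; a pose out of reach is approached as far as the arm can. A call is refused whole if a number of a shift passes 41.7 or a number of a turn 0.125, either way. A call with a gripper value outside its range is refused whole. "fingers" is the opening, from -1 (shut) to 1 (fully open), set as the call begins (left out, the last holds). The fingers move at their own pace and stop on an object; "grip_force" is the grip in N (left out, the last holds). Time passes only in rows, so rows that do not move let the fingers close. It gives the time, the measured TCP pose, the force, the opening and the grip force at its end, in the units of the state.
- readout.get_state(): the state, without advancing time (a new reading comes with each control period).
- cams.read_camera(name): name is "side" or "top" or "wrist"; returns the picture (480x640x3 uint8, red, green, blue); there is no depth.
- cams.get_calibration(name): a dict with "fx", "fy", "cx", "cy" (pixels), "eye" and "rotation" of the camera in the world; the wrist camera has in their place "T_tool_cam" (4x4, takes a point from camera to tool coordinates, whose origin is the TCP and whose axes are the flange's). Camera axes: x right, y up, looking along -z (the intrinsics and any distortion apply to the point x, -y, -z); pixel columns grow to the right and rows downward; lengths in m; the calibration is good to about 2 mm. The wrist camera is an equidistant fisheye: a pixel r from the principal point sees the ray r / f radians off the axis. A picture is of the moment at which its call begins: read the wrist's pose just before it. get_calibration takes no time and is no camera call.
- sign_off(): hands the job in; it is judged then, once.
The state is a dict: "time": time; "qpos": joint angles; "dq": joint speeds; "joint_efforts": joint torques, N m; "eef_pos": TCP position; "tcp_rot": TCP orientation; "contact_force": force on the tool from outside, world axes, zero at the start; "wrist_torque": the same for the moment, N m; "opening": opening from 0.0 (shut) to 1.0 (fully open); "finger_force": force on a finger pad.
Only numpy, scipy, OpenCV 4.12 (cv2) and the standard library are available. Lean on these libraries where they do the work, as an engineer would, in place of code of your own. Each camera call takes 0.05 s, during which the arm holds its last target. There are 200 camera calls.

## Working session

There is one attempt and no reset: what is moved stays moved. The work goes in short steps, Python scripts to look and compute and a tool call to move; the robot and the scene stay as the last step left them, time stands still between calls to the robot, and variables do not carry over. Pictures are saved under pics/ and viewed, at most 10 in all, crops included, and the job is handed in when it is done.

Besides the shell and the picture viewer there is one more tool, called after "Emit:" by a JSON object that holds its "name" and its "arguments", one argument or row to a line. step_arm: Moves the arm, as the interface text tells. Its arguments: {"type":"object","properties":{"increments":{"type":"array","items":{"type":"array"}},"fingers":{"type":"number"},"grip_force":{"type":"number"}},"required":["increments"]}

```bash
mkdir -p pics
python3 - <<'E'
from plant import readout,cams,ctrl
import cv2,numpy as np
s=readout.get_state(); print(s['time'],s['eef_pos'],s['tcp_rot'],s['opening'],ctrl.hold_point_z)
for n in ['top','side','wrist']:
    im=cams.read_camera(n); cv2.imwrite(f'pics/{n}0.png',im[:,:,::-1])
    c=cams.get_calibration(n); print(n,{k:np.round(np.array(v),4).tolist() for k,v in c.items()})
E
```

```text
0.0 [ 0.30115333 -0.60324679  0.19004454] [ 9.73338458e-01  2.29370509e-01 -1.13251084e-04 -1.18458364e-03] 0.9976835145469813 0.0187
top {'fx': 594.6536, 'fy': 594.6536, 'cx': 321.3016, 'cy': 242.0665, 'eye': [0.3762, 0.0232, 1.5761], 'rotation': [0.0308, -0.0438, -0.6974, 0.7147]}
side {'fx': 520.1668, 'fy': 520.1668, 'cx': 320.3458, 'cy': 243.4109, 'eye': [0.0568, 0.7763, 0.8039], 'rotation': [-0.1162, 0.4101, 0.8655, -0.2629]}
wrist {'fx': 371.6483, 'fy': 371.6483, 'cx': 313.7503, 'cy': 237.7321, 'T_tool_cam': [[-0.0004, 0.9548, 0.2973, 0.0762], [1.0, 0.0005, -0.0004, 0.0004], [-0.0005, 0.2973, -0.9548, -0.1824], [0.0, 0.0, 0.0, 1.0]]}
```

View pics/top0.png

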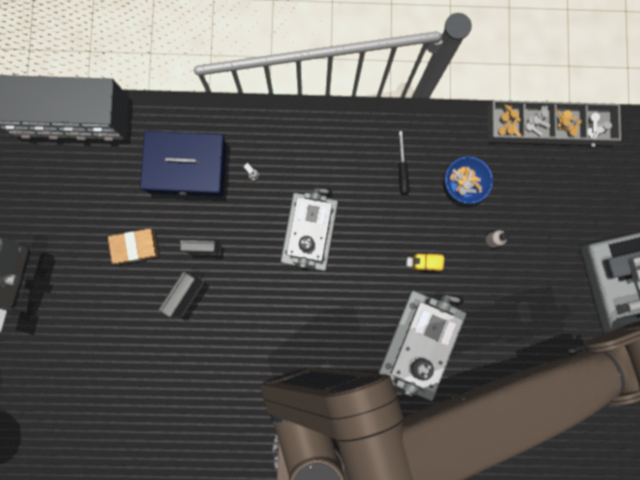

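View pics/side0.png

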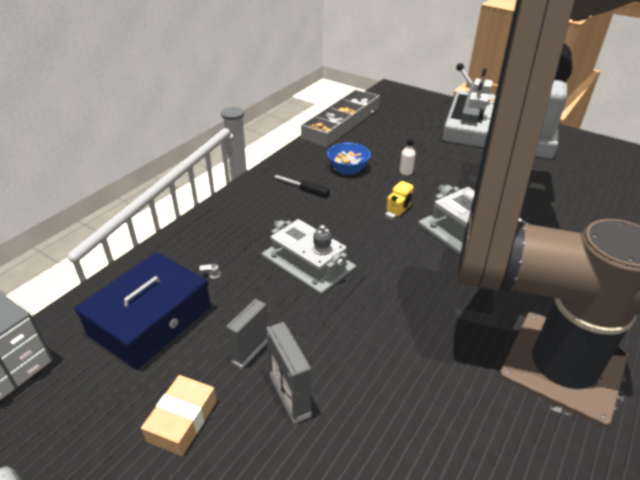

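The top view shows two fixtures: a small one at (309,232) and a large one at (425,345). It also shows two gauges, at (199,246) and (182,294). The side view shows the back of the first gauge at (250,333), with no dial, and the dial of the second at (290,370). I'll size them all next.

```bash
cat > h.py <<'E'
import numpy as np,cv2
from scipy.spatial.transform import Rotation as R
from plant import readout,cams
def ray(n,px):
    c=cams.get_calibration(n); px=np.atleast_2d(px).astype(float)
    d=np.c_[(px[:,0]-c['cx'])/c['fx'],-(px[:,1]-c['cy'])/c['fy'],-np.ones(len(px))]
    return np.array(c['eye']),R.from_quat(c['rotation']).apply(d)
def plane(n,px,z):
    e,d=ray(n,px); return (e+d*((z-e[2])/d[:,2])[:,None])
def proj(n,P):
    c=cams.get_calibration(n); q=R.from_quat(c['rotation']).inv().apply(np.atleast_2d(P)-np.array(c['eye']))
    return np.c_[c['cx']+c['fx']*q[:,0]/-q[:,2],c['cy']+c['fy']*q[:,1]/q[:,2]]
E
python3 - <<'E'
from h import *
im=cv2.imread('pics/top0.png'); sd=cv2.imread('pics/side0.png')
g=cv2.cvtColor(im,cv2.COLOR_BGR2GRAY)
for nm,(x0,y0,x1,y1),z,th in [('fix',(270,180,350,280),0.0,75),('fixbig',(375,285,475,405),0.0,75),('gA',(172,232,222,262),0.104,60),('gB',(155,265,210,325),0.104,60)]:
    m=(g[y0:y1,x0:x1]>th).astype(np.uint8)
    m=cv2.morphologyEx(m,cv2.MORPH_CLOSE,np.ones((3,3)))
    cs,_=cv2.findContours(m,cv2.RETR_EXTERNAL,cv2.CHAIN_APPROX_NONE); c=max(cs,key=cv2.contourArea)
    r=cv2.minAreaRect(c.astype(np.float32)+np.float32([x0,y0])); b=cv2.boxPoints(r)
    P=plane('top',b,z)[:,:2]; print(nm,r,'\n',P.round(4).tolist(),np.linalg.norm(P-np.roll(P,-1,0),axis=1).round(3))
A=cv2.resize(im[180:280,270:350],(400,500),interpolation=cv2.INTER_CUBIC)
B=cv2.resize(im[225:325,150:230],(400,500),interpolation=cv2.INTER_CUBIC)
cv2.imwrite('pics/c1.png',np.hstack([A,B]))
C=cv2.resize(sd[290:430,210:330],(480,560),interpolation=cv2.INTER_CUBIC); cv2.imwrite('pics/c2.png',C)
E
```

```text
fix ((309.5, 231.0), (86.0, 79.0), 90.0) 
 [[0.6862, 0.1374], [0.692, -0.0751], [0.4604, -0.0793], [0.4553, 0.1299]] [0.213 0.232 0.209 0.231]
fixbig ((422.74798583984375, 342.2908935546875), (61.04630661010742, 108.52677154541016), 21.250505447387695) 
 [[0.1812, -0.1514], [0.4469, -0.2524], [0.392, -0.404], [0.1278, -0.3004]] [0.284 0.161 0.284 0.158]
gA ((196.5, 244.5), (19.0, 49.0), 90.0) 
 [[0.5408, 0.3686], [0.5439, 0.2475], [0.4966, 0.2456], [0.4936, 0.3663]] [0.121 0.047 0.121 0.047]
gB ((182.0, 295.0), (54.0, 54.0), 90.0) 
 [[0.4579, 0.4063], [0.4612, 0.2737], [0.3291, 0.268], [0.3261, 0.3993]] [0.133 0.132 0.131 0.132]
```

View pics/c1.png

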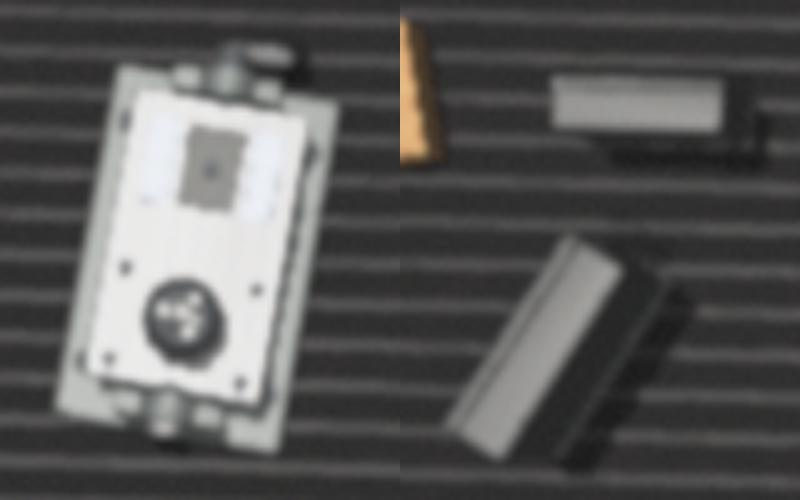

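Run:
```python
from h import *
f=lambda a:np.array(a)/5+[270,180]
g=lambda a:(np.array(a)-[400,0])/5+[150,225]
def q(nm,px,z):
    P=plane('top',px,z)[:,:2]; c=P.mean(0); 
    u=(P[0]+P[1]-P[2]-P[3]); print(nm,'c',c.round(4),'L',np.linalg.norm(P-np.roll(P,-1,0),axis=1).round(3),'yaw',np.arctan2(u[1],u[0]).round(4), np.arctan2(*(P[0]-P[1]+P[3]-P[2])[::-1]).round(4)-np.pi/2)
q('base',f([(118,66),(340,103),(278,455),(57,410)]),.012)
q('table',f([(137,90),(307,117),(265,408),(88,375)]),.065)
q('gaugeA',g([(553,75),(727,78),(722,133),(552,130)]),.104)
q('gaugeB',g([(565,235),(625,265),(500,460),(445,425)]),.13)
print('chuck@.118',plane('top',f([(181,318)]),.118),'sleeve outline@.106',plane('top',f([(183,320)]),.106),'land square',plane('top',f([(212,168)]),.064))
# side-view silhouettes
for n,P in [('side',[[.54,.31,0],[.54,.31,.104]])]: print(proj(n,P))
```

```text
base c [0.5698 0.0277] L [0.12  0.191 0.119 0.186] yaw -0.1482 -0.15839632679489646
table c [0.5688 0.0273] L [0.089 0.152 0.092 0.149] yaw -0.1301 -0.14659632679489665
gaugeA c [0.5155 0.3039] L [0.086 0.027 0.084 0.027] yaw -0.009 0.007703673205103456
gaugeB c [0.3946 0.3439] L [0.033 0.11  0.032 0.107] yaw -0.5245 -0.4846963267948965
chuck@.118 [[0.52638096 0.03527373 0.118     ]] sleeve outline@.106 [[0.52664353 0.03435357 0.106     ]] land square [[0.60982452 0.0218137  0.064     ]]
[[239.26861719 346.34691251]
 [234.4441132  309.59376141]]
```

View pics/c2.png

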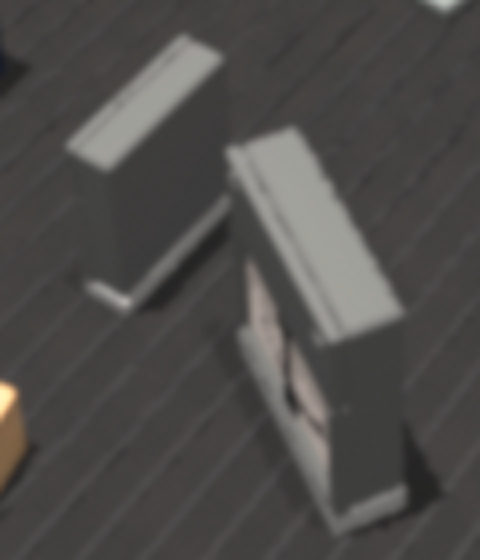

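Measured sizes, with the choice of each:
- **Fixture:** the one at px (309,232) is 190x120 mm, so that's the one. The one at (425,345) is about 284x160 mm, so it's a look-alike.
- **Gauge:** the one at px (199,246) is 85x27 mm, so that's the one. The one at (182,294) is about 108x33 mm, a look-alike. The chosen gauge's bezel line is on the far side, so its dial faces +x.

The close crops (c1 and c2) confirm both. Chuck at about (0.527, 0.034), fixture yaw about -0.147, pad at about (0.609, 0.0217), gauge at (0.5155, 0.304) with yaw about 0.

Emit:
{"name": "step_arm", "arguments": {
  "increments": [
    [[0,15,35],[0,0,0.12]],
    [[0,15,35],[0,0,0.12]],
    [[13,38,0],[0,0,0.12]],
    [[13,38,0],[0,0,0.12]],
    [[13,38,0],[0,0,0.12]],
    [[13,38,0],[0,0,0.12]],
    [[13,38,0],[0,0,0.12]],
    [[13,38,0],[0,0,0.12]]
  ],
  "fingers": 1
}}

```text
time: 0.82
eef_pos: [0.3795, -0.3439, 0.261]
tcp_rot: [0.756, 0.655, 0.0, -0.0]
contact_force: [1.6, 0.1, -0.6]
opening: 0.998
finger_force: 0.0
```

Emit:
{"name": "step_arm", "arguments": {
  "increments": [
    [[15,38,0],[0,0,0.12]],
    [[15,38,0],[0,0,0.12]],
    [[15,38,0],[0,0,0.12]],
    [[15,38,0],[0,0,0.09]],
    [[15,38,0],[0,0,0]],
    [[15,38,0],[0,0,0]],
    [[15,38,0],[0,0,0]],
    [[15,38,0],[0,0,0]]
  ]
}}

```text
time: 1.48
eef_pos: [0.4995, -0.0399, 0.2613]
tcp_rot: [0.593, 0.805, -0.0, 0.0]
contact_force: [0.1, 0.0, -0.0]
opening: 0.998
finger_force: 0.0
```

Emit:
{"name": "step_arm", "arguments": {
  "increments": [
    [[14,37,0],[0,0,0]],
    [[14,37,0],[0,0,0]],
    [[0,0,-30],[0,0,0]],
    [[0,0,-30],[0,0,0]],
    [[0,0,0],[0,0,0]],
    [[0,0,0],[0,0,0]]
  ]
}}

```text
time: 1.98
eef_pos: [0.5258, 0.0324, 0.1995]
tcp_rot: [0.593, 0.806, -0.001, -0.002]
contact_force: [0.8, -0.2, 0.7]
opening: 1.0
finger_force: 0.0
```

```bash
cat >> h.py <<'E'
def wcam():
    s=readout.get_state(); im=cams.read_camera('wrist')[:,:,::-1].copy(); return s,im
def wmat(s):
    T=np.eye(4); T[:3,:3]=R.from_quat(s['tcp_rot']).as_matrix(); T[:3,3]=s['eef_pos']
    return T@np.array(cams.get_calibration('wrist')['T_tool_cam'])
def wproj(s,P):
    c=cams.get_calibration('wrist'); M=np.linalg.inv(wmat(s)); q=np.atleast_2d(P)@M[:3,:3].T+M[:3,3]
    v=np.c_[q[:,0],-q[:,1],-q[:,2]]; r=np.hypot(v[:,0],v[:,1]); th=np.arctan2(r,v[:,2])
    return np.c_[c['cx']+c['fx']*th*v[:,0]/r,c['cy']+c['fy']*th*v[:,1]/r]
def wplane(s,px,p0,n):
    c=cams.get_calibration('wrist'); M=wmat(s); px=np.atleast_2d(px).astype(float)
    u=np.c_[(px[:,0]-c['cx'])/c['fx'],(px[:,1]-c['cy'])/c['fy']]; r=np.linalg.norm(u,axis=1)
    k=np.sin(r)/np.maximum(r,1e-9); v=np.c_[u[:,0]*k,-u[:,1]*k,-np.cos(r)]@M[:3,:3].T
    t=((np.array(p0)-M[:3,3])@np.array(n))/(v@np.array(n)); return M[:3,3]+v*t[:,None]
def st():
    s=readout.get_state(); e=R.from_quat(s['tcp_rot'])
    y=e.apply([0,1,0]); print('t',round(s['time'],2),'p',np.round(s['eef_pos'],4),'tooly yaw',round(np.arctan2(y[1],y[0]),4),'z',e.apply([0,0,1]).round(3),'F',np.round(s['contact_force'],1),'M',np.round(s['wrist_torque'],2),'op',round(s['opening'],3),'ff',np.round(s['finger_force'],1),'q',np.round(s['qpos'],2)); return s
E
python3 - <<'E'
from h import *
s=st(); s,im=wcam()
for p in wproj(s,[[.527,.034,.131],[.527,.034,.120],[.527,.034,.106],[.609,.0217,.066]]): 
    print(p); cv2.drawMarker(im,tuple(np.round(p).astype(int).tolist()),(0,0,255),cv2.MARKER_CROSS,8,1)
cv2.imwrite('pics/w1.png',im)
E
```

```text
t 1.98 p [0.5258 0.0324 0.1995] tooly yaw 0.3023 z [-0.005  0.001 -1.   ] F [ 0.8 -0.2  0.7] M [ 0.02 -0.02 -0.01] op 1.0 ff 0.0 q [-0.13 -0.05  1.93 -0.    1.27 -0.43]
[316.11454359 232.80672389]
[316.10422332 228.56543969]
[316.09193456 223.6221832 ]
[397.55745953 250.84392   ]
```

View pics/w1.png

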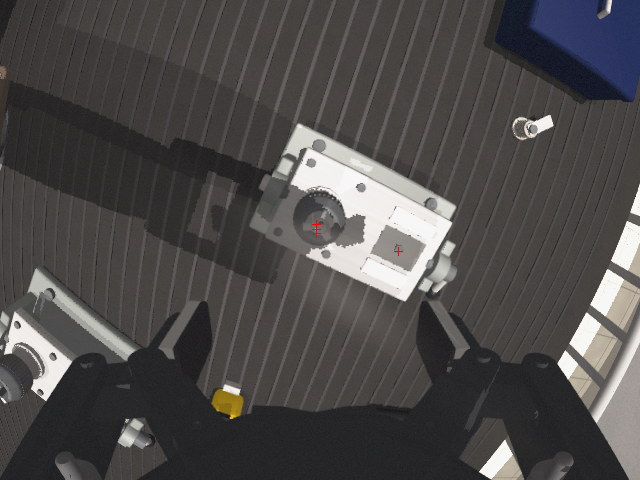

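The wrist view shows the chuck at about (319,217), the lands around (398,247), and the predicted crosses 3–4 px low. I'll refine that on a zoomed crop.

Run:
```python
from h import *
im=cv2.imread('pics/w1.png')[110:310,240:470]; cv2.imwrite('pics/w1c.png',cv2.resize(im,None,fx=3,fy=3,interpolation=cv2.INTER_CUBIC)[:600,:690])
```

```text
(no output)
```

View pics/w1c.png

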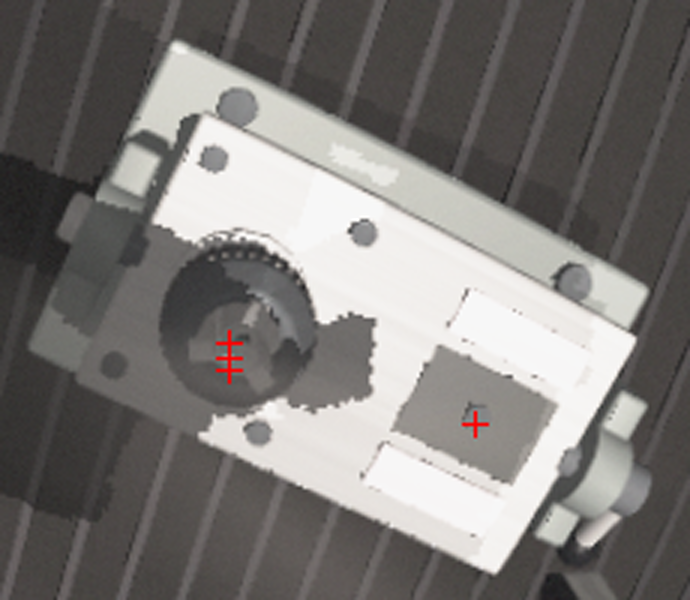

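Run:
```python
from h import *
s=readout.get_state(); f=lambda a:np.array(a)/3+[240,110]
P=wplane(s,f([(205,113),(635,338),(492,573),(75,382)]),[0,0,.065],[0,0,1]); print(P[:,:2].round(4).tolist(),P.mean(0),np.linalg.norm(P-np.roll(P,-1,0),axis=1))
u=P[1]-P[0]+P[2]-P[3]; print('yaw',np.arctan2(u[1],u[0]))
print('dot',wplane(s,f([(475,410)]),[0,0,.064],[0,0,1]))
print('lands',wplane(s,f([(522,338),(432,489)]),[0,0,.066],[0,0,1]))
print('sleeve',wplane(s,f([(238,325)]),[0,0,.102],[0,0,1]), 'bit/jaws',wplane(s,f([(237,345)]),[0,0,.120],[0,0,1]))
```

```text
[[0.5062, 0.0845], [0.6526, 0.0614], [0.6381, -0.0265], [0.4923, -0.0035]] [0.57230611 0.02896873 0.065     ] [0.14824897 0.08904779 0.14765684 0.08918022]
yaw -0.15659351594271
dot [[0.61179837 0.02388834 0.064     ]]
lands [[ 0.61694833  0.05019173  0.066     ]
 [ 0.60754218 -0.00399446  0.066     ]]
sleeve [[0.53054599 0.03668724 0.102     ]] bit/jaws [[0.53023299 0.03607893 0.12      ]]
```

Emit:
{"name": "step_arm", "arguments": {
  "increments": [
    [[3,3,-30],[0,0,0]],
    [[0,0,-30],[0,0,0]],
    [[0,0,-30],[0,0,0]],
    [[0,0,-22],[0,0,0]],
    [[0,0,-10],[0,0,0]],
    [[0,0,0],[0,0,0]]
  ]
}}

```text
time: 2.53
eef_pos: [0.5299, 0.0345, 0.0787]
tcp_rot: [0.593, 0.805, -0.001, -0.001]
contact_force: [-0.3, -0.5, 0.2]
opening: 0.999
finger_force: 0.0
```

Emit:
{"name": "step_arm", "arguments": {
  "increments": [
    [[0,0,0],[0,0,0]],
    [[0,0,0],[0,0,0]],
    [[0,0,0],[0,0,0]],
    [[0,0,0],[0,0,0]],
    [[0,0,0],[0,0,0]],
    [[0,0,0],[0,0,0]]
  ],
  "fingers": -1,
  "grip_force": 60
}}

```text
time: 3.03
eef_pos: [0.5304, 0.0349, 0.0803]
tcp_rot: [0.593, 0.806, -0.0, 0.0]
contact_force: [-2.5, -1.5, 5.4]
opening: 0.143
finger_force: 2.9
```

```bash
python3 -c "
from h import *
st()"
```

```text
t 3.03 p [0.5304 0.0349 0.0803] tooly yaw 0.3024 z [-0. -0. -1.] F [-2.5 -1.5  5.4] M [-0.15  0.7   0.07] op 0.143 ff 2.9 q [-0.12  0.09  2.02 -0.    1.03 -0.43]
```

Run:
```python
from h import *
s=st(); im=cams.read_camera('side')[:,:,::-1]; s2,w=wcam()
a=cv2.resize(im[180:330,230:390],(400,375),interpolation=cv2.INTER_CUBIC); b=cv2.resize(w[120:420,160:480],(400,375)); cv2.imwrite('pics/s2.png',np.hstack([a,b]))
st()
```

```text
t 3.03 p [0.5304 0.0349 0.0803] tooly yaw 0.3024 z [-0. -0. -1.] F [-2.5 -1.5  5.4] M [-0.15  0.7   0.07] op 0.143 ff 2.9 q [-0.12  0.09  2.02 -0.    1.03 -0.43]
t 3.13 p [0.5313 0.035  0.0805] tooly yaw 0.302 z [ 0.002 -0.    -1.   ] F [-0.1  1.6  1.6] M [ 0.08 -0.04  0.01] op 0.038 ff 59.5 q [-0.12  0.09  2.02  0.    1.03 -0.43]
```

View pics/s2.png

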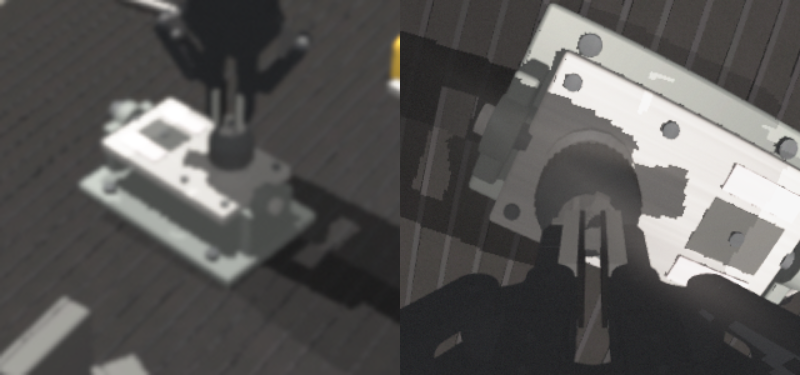

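Run:
```python
from h import *
s=readout.get_state(); p=np.array(s['eef_pos'])
c=lambda a:(a-[230,180])*2.5
d=lambda a:(a-[160,120])*1.25+[400,0]
ch=np.array([.529,.0355,0])
for z in (.064,.083,.097,.106,.12,.131): print(z,'chuck side',c(proj('side',ch+[0,0,z])),'wrist',d(wproj(s,ch+[0,0,z])))
for z in (0,.02,.04,.06): print(z,'tcp+z side',c(proj('side',p+[0,0,z])),'wrist',d(wproj(s,p+[0,0,z])))
print('pad side',c(proj('side',[.6105,.0228,.064])),'wrist',d(wproj(s,[.6105,.0228,.064])))
```

```text
0.064 chuck side [[229.14344289 171.4532346 ]] wrist [[586.91295902 173.20098003]]
0.083 chuck side [[229.49448989 154.82633294]] wrist [[586.49967101 189.11759981]]
0.097 chuck side [[229.7579754  142.34667215]] wrist [[586.14688626 202.81531819]]
0.106 chuck side [[229.92956969 134.2193234 ]] wrist [[585.89430137 212.68699296]]
0.12 chuck side [[230.20000588 121.41045188]] wrist [[585.45418161 230.01991797]]
0.131 chuck side [[230.41554931 111.20150721]] wrist [[585.06136921 245.63537536]]
0 tcp+z side [[227.53188724 155.85186438]] wrist [[591.44254845 189.26382846]]
0.02 tcp+z side [[227.88643091 138.02042398]] wrist [[591.44605773 209.1440101 ]]
0.04 tcp+z side [[228.24907968 119.78134474]] wrist [[591.45161342 233.49657361]]
0.06 tcp+z side [[228.62011471 101.12048667]] wrist [[591.46048299 263.82992207]]
pad side [[162.36521934 131.6796235 ]] wrist [[734.79694442 239.81488455]]
```

Run:
```python
from h import *
s,w=wcam(); im=cams.read_camera('side')[:,:,::-1]
a=cv2.resize(im[190:280,270:360],(400,400),interpolation=cv2.INTER_CUBIC); b=cv2.resize(w[180:340,230:390],(400,400),interpolation=cv2.INTER_CUBIC); cv2.imwrite('pics/s3.png',np.hstack([a,b]))
```

```text
(no output)
```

View pics/s3.png

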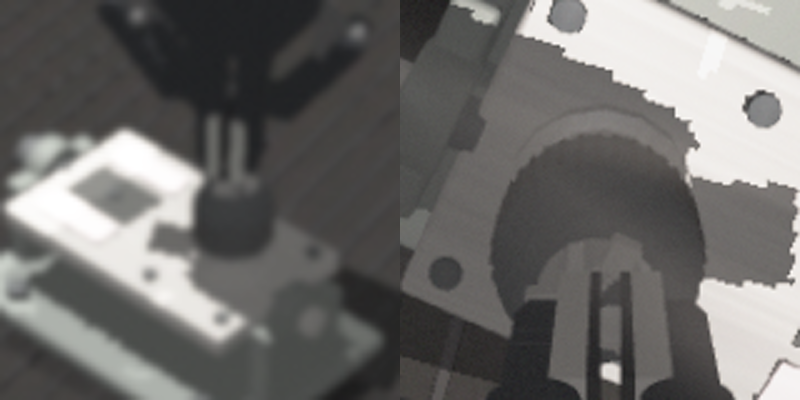

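The fingers are shut (opening 0.04) around the bit tip or chuck top, well above the sleeve. So the real fingertips sit further back than I assumed. I'll open, lift, and measure the tip position in free air by differencing open and shut wrist images.

Emit:
{"name": "step_arm", "arguments": {
  "increments": [
    [[0,0,0],[0,0,0]],
    [[0,0,0],[0,0,0]],
    [[0,0,0],[0,0,0]],
    [[0,0,0],[0,0,0]],
    [[0,0,0],[0,0,0]],
    [[0,0,30],[0,0,0]],
    [[0,0,40],[0,0,0]],
    [[0,0,0],[0,0,0]]
  ],
  "fingers": 1
}}

```text
time: 3.9
eef_pos: [0.5349, 0.0345, 0.157]
tcp_rot: [0.593, 0.805, 0.003, 0.005]
contact_force: [1.5, 0.2, 0.8]
opening: 0.999
finger_force: 0.0
```

Run:
```python
from h import *
s=st(); s,w=wcam(); cv2.imwrite('pics/open.png',w)
```

```text
t 3.9 p [0.5349 0.0345 0.157 ] tooly yaw 0.3022 z [ 0.012 -0.002 -1.   ] F [1.5 0.2 0.8] M [ 0.01 -0.01  0.01] op 0.999 ff 0.0 q [-0.12  0.    1.96 -0.    1.17 -0.43]
```

Emit:
{"name": "step_arm", "arguments": {
  "increments": [
    [[0,0,0],[0,0,0]],
    [[0,0,0],[0,0,0]],
    [[0,0,0],[0,0,0]],
    [[0,0,0],[0,0,0]],
    [[0,0,0],[0,0,0]],
    [[0,0,0],[0,0,0]],
    [[0,0,0],[0,0,0]],
    [[0,0,0],[0,0,0]]
  ],
  "fingers": -1
}}

```text
time: 4.62
eef_pos: [0.5303, 0.035, 0.1492]
tcp_rot: [0.593, 0.805, -0.0, -0.0]
contact_force: [0.0, 0.5, 0.4]
opening: -0.001
finger_force: 0.0
```

Run:
```python
from h import *
s=st(); s,w=wcam(); cv2.imwrite('pics/shut.png',w)
o=cv2.imread('pics/open.png'); d=(cv2.absdiff(o,w).max(2)>30).astype(np.uint8)
d=cv2.morphologyEx(d,cv2.MORPH_OPEN,np.ones((3,3)))
for x0,x1,n in [(285,345,'shut'),(150,240,'openL'),(390,480,'openR')]:
    ys,xs=np.nonzero(d[:,x0:x1]); print(n,ys.min(), [(int(y),int(xs[ys==y].min()+x0),int(xs[ys==y].max()+x0)) for y in range(ys.min(),ys.min()+60,6) if (ys==y).any()])
T=np.array(cams.get_calibration('wrist')['T_tool_cam'])
def tp(P): return wproj(s,np.array(P)@R.from_quat(s['tcp_rot']).as_matrix().T+s['eef_pos']).round(0).tolist()
for zz in (0,-.02,-.044): print(zz,[tp([[x,y,zz]])[0] for x in(.011,-.011) for y in(.006,)],'open',[tp([[x,.0425,zz-.013]])[0] for x in(.011,-.011)])
```

```text
t 4.62 p [0.5303 0.035  0.1492] tooly yaw 0.3019 z [-0.  0. -1.] F [0.  0.5 0.4] M [ 0.01  0.03 -0.02] op -0.001 ff 0.0 q [-0.13  0.01  1.97 -0.    1.17 -0.43]
shut 47 [(47, 326, 328), (71, 293, 344), (77, 342, 344), (83, 289, 316), (89, 313, 315), (95, 285, 287), (101, 308, 311)]
openL 188 [(188, 239, 239), (194, 237, 239), (212, 209, 211), (218, 208, 210), (224, 206, 238), (230, 178, 238), (236, 177, 235)]
openR 202 [(202, 436, 439), (208, 424, 436), (214, 424, 463), (220, 435, 468), (226, 448, 465), (232, 455, 461), (238, 455, 465), (244, 451, 464), (250, 407, 460), (256, 444, 456)]
0 [[325.0, 252.0], [324.0, 290.0]] open [[399.0, 260.0], [395.0, 300.0]]
-0.02 [[326.0, 266.0], [325.0, 307.0]] open [[408.0, 276.0], [404.0, 319.0]]
-0.044 [[328.0, 288.0], [327.0, 333.0]] open [[422.0, 300.0], [416.0, 347.0]]
```

View pics/shut.png

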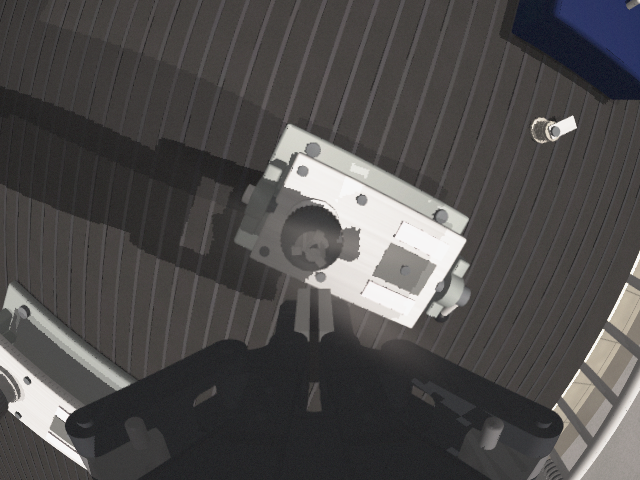

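The wrist view now shows the chuck at (312,238) with its jaws, the lands around (405,265), and the shut fingertips at (313,289). That's well back from the reported TCP projection at about row 252. I'll settle the tip height by touching a bare patch of counter with shut fingers.

Emit:
{"name": "step_arm", "arguments": {
  "increments": [
    [[0,33,0],[0,0,0]],
    [[0,33,0],[0,0,0]],
    [[0,33,0],[0,0,0]],
    [[0,31,-20],[0,0,0]],
    [[0,0,-40],[0,0,0]],
    [[0,0,-40],[0,0,0]],
    [[0,0,-30],[0,0,0]],
    [[0,0,-10],[0,0,0]]
  ]
}}

```text
time: 5.33
eef_pos: [0.5259, 0.1648, 0.004]
tcp_rot: [0.592, 0.806, -0.003, -0.004]
contact_force: [-0.3, -0.3, 0.3]
opening: 0.001
finger_force: 0.0
```

Emit:
{"name": "step_arm", "arguments": {
  "increments": [
    [[0,0,0],[0,0,0]],
    [[0,0,0],[0,0,0]],
    [[0,0,-2],[0,0,0]],
    [[0,0,-2],[0,0,0]],
    [[0,0,-2],[0,0,0]],
    [[0,0,-2],[0,0,0]],
    [[0,0,-2],[0,0,0]],
    [[0,0,0],[0,0,0]]
  ]
}}

```text
time: 6.0
eef_pos: [0.5302, 0.165, -0.0007]
tcp_rot: [0.593, 0.805, -0.0, -0.0]
contact_force: [0.8, 0.5, 0.7]
opening: 0.003
finger_force: 0.0
```

Emit:
{"name": "step_arm", "arguments": {
  "increments": [
    [[0,0,-2],[0,0,0]],
    [[0,0,-2],[0,0,0]],
    [[0,0,-2],[0,0,0]],
    [[0,0,-2],[0,0,0]],
    [[0,0,-2],[0,0,0]],
    [[0,0,-2],[0,0,0]],
    [[0,0,-2],[0,0,0]],
    [[0,0,0],[0,0,0]]
  ]
}}

```text
time: 6.67
eef_pos: [0.53, 0.165, -0.0151]
tcp_rot: [0.593, 0.805, -0.0, -0.0]
contact_force: [0.2, -0.4, -0.0]
opening: 0.0
finger_force: 0.0
```

Run:
```python
from h import *
s=st(); im=cams.read_camera('side')[:,:,::-1]; cv2.imwrite('pics/touch.png',im)
s,w=wcam(); cv2.imwrite('pics/touchw.png',w)
```

```text
t 6.67 p [ 0.53    0.165  -0.0151] tooly yaw 0.3021 z [-0.001 -0.    -1.   ] F [ 0.2 -0.4 -0. ] M [ 0.03  0.11 -0.02] op 0.0 ff 0.0 q [ 0.12  0.29  1.99 -0.    0.86 -0.18]
```

Emit:
{"name": "step_arm", "arguments": {
  "increments": [
    [[0,0,-2.5],[0,0,0]],
    [[0,0,-2.5],[0,0,0]],
    [[0,0,-2.5],[0,0,0]],
    [[0,0,-2.5],[0,0,0]],
    [[0,0,-2.5],[0,0,0]],
    [[0,0,-2.5],[0,0,0]],
    [[0,0,-2],[0,0,0]],
    [[0,0,0],[0,0,0]]
  ]
}}

```text
time: 7.43
eef_pos: [0.5299, 0.165, -0.0322]
tcp_rot: [0.593, 0.805, -0.0, -0.0]
contact_force: [0.5, -1.1, -0.3]
opening: -0.001
finger_force: 0.0
```

Emit:
{"name": "step_arm", "arguments": {
  "increments": [
    [[0,0,-1.5],[0,0,0]],
    [[0,0,-1.5],[0,0,0]],
    [[0,0,-1.5],[0,0,0]],
    [[0,0,0],[0,0,0]]
  ]
}}

```text
time: 7.77
eef_pos: [0.5301, 0.165, -0.0364]
tcp_rot: [0.593, 0.805, -0.0, -0.0]
contact_force: [-0.5, -0.1, -0.3]
opening: 0.002
finger_force: 0.0
```

Emit:
{"name": "step_arm", "arguments": {
  "increments": [
    [[0,0,-1.5],[0,0,0]],
    [[0,0,-1.5],[0,0,0]],
    [[0,0,-1],[0,0,0]],
    [[0,0,-1],[0,0,0]],
    [[0,0,0],[0,0,0]]
  ]
}}

```text
time: 8.18
eef_pos: [0.5304, 0.165, -0.0398]
tcp_rot: [0.593, 0.806, -0.001, -0.0]
contact_force: [-3.3, -1.0, 8.7]
opening: 0.0
finger_force: 4.1
```

Emit:
{"name": "step_arm", "arguments": {
  "increments": [
    [[0,0,-1],[0,0,0]],
    [[0,0,-1],[0,0,0]],
    [[0,0,-1],[0,0,0]],
    [[0,0,0],[0,0,0]]
  ]
}}

```text
time: 8.52
eef_pos: [0.5304, 0.165, -0.0399]
tcp_rot: [0.592, 0.806, -0.002, -0.001]
contact_force: [-11.2, -3.0, 25.5]
opening: 0.002
finger_force: 12.8
```

Contact at reported z of about -0.040. So the real fingertips are 40 mm behind the reported TCP, and the grasp point is about 59 mm behind it. I'll use that from here: gripping the sleeve means a reported z of about 0.037.

Emit:
{"name": "step_arm", "arguments": {
  "increments": [
    [[0,0,40],[0,0,0]],
    [[0,0,40],[0,0,0]],
    [[0,0,40],[0,0,0]],
    [[0,0,40],[0,0,0]],
    [[-1,-33,0],[0,0,0]],
    [[0,-33,0],[0,0,0]],
    [[0,-33,0],[0,0,0]],
    [[0,-30,0],[0,0,0]]
  ],
  "fingers": 1
}}

```text
time: 9.18
eef_pos: [0.5293, 0.0347, 0.1164]
tcp_rot: [0.592, 0.806, 0.0, 0.001]
contact_force: [0.1, 0.3, -0.9]
opening: 1.0
finger_force: 0.0
```

Emit:
{"name": "step_arm", "arguments": {
  "increments": [
    [[0,0,0],[0,0,0]],
    [[0,0,0],[0,0,0]],
    [[0,0,-25],[0,0,0]],
    [[0,0,-25],[0,0,0]],
    [[0,0,-20],[0,0,0]],
    [[0,0,-10],[0,0,0]],
    [[0,0,0],[0,0,0]],
    [[0,0,0],[0,0,0]]
  ]
}}

```text
time: 9.85
eef_pos: [0.5293, 0.0368, 0.0358]
tcp_rot: [0.592, 0.806, -0.0, -0.0]
contact_force: [-0.2, -0.2, 0.1]
opening: 0.999
finger_force: 0.0
```

```bash
python3 -c "
from h import *
st()"
```

```text
t 9.85 p [0.5293 0.0368 0.0358] tooly yaw 0.3031 z [-0.001  0.    -1.   ] F [-0.2 -0.2  0.1] M [ 0.01 -0.02 -0.01] op 0.999 ff 0.0 q [-0.12  0.16  2.04  0.    0.94 -0.43]
```

Emit:
{"name": "step_arm", "arguments": {
  "increments": [
    [[0,0,0],[0,0,0]],
    [[0,0,0],[0,0,0]],
    [[0,0,0],[0,0,0]],
    [[0,0,0],[0,0,0]],
    [[0,0,0],[0,0,0]],
    [[0,0,0],[0,0,0]]
  ],
  "fingers": -1,
  "grip_force": 30
}}

```text
time: 10.35
eef_pos: [0.5285, 0.0356, 0.0373]
tcp_rot: [0.593, 0.806, -0.001, -0.001]
contact_force: [-5.7, -1.2, 8.3]
opening: 0.455
finger_force: 30.6
```

```bash
python3 -c "
from h import *
st()"
```

```text
t 10.35 p [0.5285 0.0356 0.0373] tooly yaw 0.3023 z [-0.003 -0.001 -1.   ] F [-5.7 -1.2  8.3] M [-0.24  0.86 -0.1 ] op 0.455 ff 30.6 q [-0.12  0.16  2.04 -0.    0.95 -0.43]
```

Emit:
{"name": "step_arm", "arguments": {
  "increments": [
    [[-1,0,0],[0,0,0]],
    [[0,0,0],[0,0,0]],
    [[0,0,0],[0,0,-0.1]],
    [[0,0,0],[0,0,-0.1]],
    [[0,0,0],[0,0,-0.1]],
    [[0,0,0],[0,0,-0.1]],
    [[0,0,0],[0,0,-0.1]],
    [[0,0,0],[0,0,-0.1]]
  ],
  "grip_force": 100
}}

```text
time: 11.02
eef_pos: [0.5277, 0.0356, 0.0376]
tcp_rot: [0.805, 0.593, -0.001, -0.0]
contact_force: [-7.1, -2.5, 8.0]
opening: 0.438
finger_force: 100.1
```

```bash
python3 -c "
from h import *
st()"
```

```text
t 11.02 p [0.5277 0.0356 0.0376] tooly yaw -0.3019 z [-0.002 -0.001 -1.   ] F [-7.1 -2.5  8. ] M [-0.14  0.96  0.13] op 0.438 ff 100.1 q [-0.12  0.15  2.04 -0.    0.95  0.18]
```

Emit:
{"name": "step_arm", "arguments": {
  "increments": [
    [[0,0,0],[0,0,-0.1]],
    [[0,0,0],[0,0,-0.1]],
    [[0,0,0],[0,0,-0.08]],
    [[0,0,0],[0,0,0]]
  ]
}}

```text
time: 11.35
eef_pos: [0.527, 0.0353, 0.0376]
tcp_rot: [0.879, 0.477, -0.002, 0.0]
contact_force: [-7.6, -2.1, 9.1]
opening: 0.438
finger_force: 99.6
```

```bash
python3 -c "
from h import *
st()"
```

```text
t 11.35 p [0.527  0.0353 0.0376] tooly yaw -0.5774 z [-0.004 -0.002 -1.   ] F [-7.6 -2.1  9.1] M [-0.56  1.25  0.16] op 0.438 ff 99.6 q [-0.12  0.15  2.04 -0.    0.95  0.46]
```

Emit:
{"name": "step_arm", "arguments": {
  "increments": [
    [[0,0,0],[0,0,-0.05]],
    [[0,0,0],[0,0,-0.05]],
    [[0,0,0],[0,0,0]]
  ]
}}

```text
time: 11.6
eef_pos: [0.5266, 0.035, 0.0375]
tcp_rot: [0.9, 0.435, -0.003, 0.001]
contact_force: [-7.9, -3.2, 10.4]
opening: 0.433
finger_force: 100.7
```

```bash
python3 -c "
from h import *
st()"
```

```text
t 11.6 p [0.5266 0.035  0.0375] tooly yaw -0.6706 z [-0.006 -0.004 -1.   ] F [-7.9 -3.2 10.4] M [-0.52  1.31  1.05] op 0.433 ff 100.7 q [-0.12  0.15  2.04 -0.01  0.95  0.55]
```

Emit:
{"name": "step_arm", "arguments": {
  "increments": [
    [[0,0,0],[0,0,-0.05]],
    [[0,0,0],[0,0,-0.05]],
    [[0,0,0],[0,0,0]]
  ],
  "grip_force": 120
}}

```text
time: 11.85
eef_pos: [0.5253, 0.0341, 0.0376]
tcp_rot: [0.919, 0.393, -0.006, 0.002]
contact_force: [-13.2, -4.6, 13.7]
opening: 0.429
finger_force: 126.8
```

```bash
python3 -c "
from h import *
st()"
```

```text
t 11.85 p [0.5253 0.0341 0.0376] tooly yaw -0.7625 z [-0.009 -0.008 -1.   ] F [-13.2  -4.6  13.7] M [-0.89  1.93  2.34] op 0.429 ff 126.8 q [-0.12  0.15  2.04 -0.01  0.95  0.65]
```

Emit:
{"name": "step_arm", "arguments": {
  "increments": [
    [[0,0,0],[0,0,-0.05]],
    [[0,0,0],[0,0,-0.05]],
    [[0,0,0],[0,0,0]]
  ]
}}

```text
time: 12.1
eef_pos: [0.523, 0.033, 0.0375]
tcp_rot: [0.939, 0.344, -0.009, 0.001]
contact_force: [-18.9, -9.0, 18.1]
opening: 0.436
finger_force: 139.1
```

```bash
python3 -c "
from h import *
st()"
```

```text
t 12.1 p [0.523  0.033  0.0375] tooly yaw -0.8688 z [-0.016 -0.009 -1.   ] F [-18.9  -9.   18.1] M [-1.77  3.04  0.9 ] op 0.436 ff 139.1 q [-0.12  0.15  2.04 -0.01  0.96  0.75]
```

The torque reached 2.3 N·m, then the pads probably slipped. I'll release, recentre, regrip and turn again to check the stop.

Emit:
{"name": "step_arm", "arguments": {
  "increments": [
    [[0,0,0],[0,0,0]],
    [[0,0,0],[0,0,0]],
    [[0,0,0],[0,0,0]],
    [[0,1,0],[0,0,0.1]],
    [[0,0,0],[0,0,0.12]],
    [[0,0,0],[0,0,0.12]],
    [[0,0,0],[0,0,0.12]],
    [[0,0,0],[0,0,0]]
  ],
  "fingers": 0.8
}}

```text
time: 12.77
eef_pos: [0.5289, 0.0371, 0.0361]
tcp_rot: [0.838, 0.546, 0.0, 0.0]
contact_force: [-0.0, 0.1, -0.4]
opening: 0.902
finger_force: 0.0
```

Emit:
{"name": "step_arm", "arguments": {
  "increments": [
    [[0,0,0],[0,0,0]],
    [[0,0,0],[0,0,0]],
    [[0,0,0],[0,0,0]],
    [[0,0,0],[0,0,0]],
    [[0,0,0],[0,0,0]],
    [[0,0,0],[0,0,0]]
  ],
  "fingers": -1,
  "grip_force": 90
}}

```text
time: 13.27
eef_pos: [0.5282, 0.0372, 0.0364]
tcp_rot: [0.839, 0.545, -0.0, -0.0]
contact_force: [-4.0, 0.8, 5.9]
opening: 0.439
finger_force: 91.3
```

```bash
python3 -c "
from h import *
st()"
```

```text
t 13.27 p [0.5282 0.0372 0.0364] tooly yaw -0.4186 z [-0.001  0.    -1.   ] F [-4.   0.8  5.9] M [0.14 0.57 0.03] op 0.439 ff 91.3 q [-0.12  0.15  2.04  0.    0.94  0.3 ]
```

Emit:
{"name": "step_arm", "arguments": {
  "increments": [
    [[0,0,0],[0,0,-0.06]],
    [[0,0,0],[0,0,-0.06]],
    [[0,0,0],[0,0,-0.04]],
    [[0,0,0],[0,0,0]]
  ]
}}

```text
time: 13.6
eef_pos: [0.5282, 0.0371, 0.0364]
tcp_rot: [0.879, 0.476, -0.0, -0.0]
contact_force: [-4.7, 0.6, 5.6]
opening: 0.436
finger_force: 91.4
```

```bash
python3 -c "
from h import *
st()"
```

```text
t 13.6 p [0.5282 0.0371 0.0364] tooly yaw -0.5784 z [-0. -0. -1.] F [-4.7  0.6  5.6] M [0.06 0.39 0.15] op 0.436 ff 91.4 q [-0.12  0.15  2.04 -0.    0.94  0.46]
```

Emit:
{"name": "step_arm", "arguments": {
  "increments": [
    [[0,0,0],[0,0,-0.08]],
    [[0,0,0],[0,0,-0.07]],
    [[0,0,0],[0,0,0]]
  ]
}}

```text
time: 13.85
eef_pos: [0.5271, 0.0359, 0.0364]
tcp_rot: [0.911, 0.413, -0.003, 0.002]
contact_force: [-6.4, -2.0, 7.5]
opening: 0.439
finger_force: 97.6
```

```bash
python3 -c "
from h import *
st()"
```

```text
t 13.85 p [0.5271 0.0359 0.0364] tooly yaw -0.7194 z [-0.004 -0.005 -1.   ] F [-6.4 -2.   7.5] M [-0.5   0.87  1.43] op 0.439 ff 97.6 q [-0.12  0.15  2.04 -0.01  0.95  0.6 ]
```

Emit:
{"name": "step_arm", "arguments": {
  "increments": [
    [[0,0,0],[0,0,-0.08]],
    [[0,0,0],[0,0,-0.07]],
    [[0,0,0],[0,0,0]]
  ]
}}

```text
time: 14.1
eef_pos: [0.5241, 0.0341, 0.0364]
tcp_rot: [0.94, 0.342, -0.007, 0.002]
contact_force: [-17.5, -10.1, 15.0]
opening: 0.443
finger_force: 119.1
```

```bash
python3 -c "
from h import *
st()"
```

```text
t 14.1 p [0.5241 0.0341 0.0364] tooly yaw -0.873 z [-0.012 -0.008 -1.   ] F [-17.5 -10.1  15. ] M [-2.03  2.36  0.17] op 0.443 ff 119.1 q [-0.12  0.15  2.04 -0.01  0.96  0.76]
```

The pattern fits a sleeve at its stop: about 0.15 N·m through the springy zone, then a sharp rise, then pad slip. To rule out a finger fouling something at that yaw, I'll regrip at a different yaw and check that the stop comes after about 0.17 rad.

Emit:
{"name": "step_arm", "arguments": {
  "increments": [
    [[0,0,0],[0,0,0]],
    [[0,0,0],[0,0,0]],
    [[0,0,0],[0,0,0]],
    [[0,0,0],[0,0,0]],
    [[0,0,1],[0,0,0.12]],
    [[0,0,0],[0,0,0.12]],
    [[0,0,0],[0,0,0.12]],
    [[0,0,0],[0,0,0.12]]
  ],
  "fingers": 0.8
}}

```text
time: 14.77
eef_pos: [0.5287, 0.0372, 0.0369]
tcp_rot: [0.831, 0.556, 0.0, 0.0]
contact_force: [-0.1, 0.3, 0.9]
opening: 0.899
finger_force: 0.0
```

Emit:
{"name": "step_arm", "arguments": {
  "increments": [
    [[0,0,0],[0,0,0.12]],
    [[0,0,0],[0,0,0.1]],
    [[0,0,0],[0,0,0]],
    [[0,0,0],[0,0,0]],
    [[0,0,0],[0,0,0]],
    [[0,0,0],[0,0,0]],
    [[0,0,0],[0,0,0]],
    [[0,0,0],[0,0,0]]
  ],
  "fingers": -1,
  "grip_force": 80
}}

```text
time: 15.43
eef_pos: [0.5282, 0.0373, 0.0373]
tcp_rot: [0.768, 0.641, -0.0, -0.0]
contact_force: [-3.7, 0.0, 5.2]
opening: 0.449
finger_force: 80.2
```

Emit:
{"name": "step_arm", "arguments": {
  "increments": [
    [[0,0,0],[0,0,-0.06]],
    [[0,0,0],[0,0,-0.06]],
    [[0,0,0],[0,0,0]]
  ]
}}

```text
time: 15.68
eef_pos: [0.5282, 0.0372, 0.0373]
tcp_rot: [0.805, 0.593, -0.0, -0.0]
contact_force: [-4.3, 0.6, 5.8]
opening: 0.446
finger_force: 80.2
```

```bash
python3 -c "
from h import *
st()"
```

```text
t 15.68 p [0.5282 0.0372 0.0373] tooly yaw -0.3006 z [-0.001  0.    -1.   ] F [-4.3  0.6  5.8] M [0.11 0.52 0.09] op 0.446 ff 80.2 q [-0.12  0.15  2.04 -0.    0.95  0.18]
```

Emit:
{"name": "step_arm", "arguments": {
  "increments": [
    [[0,0,0],[0,0,-0.06]],
    [[0,0,0],[0,0,-0.06]],
    [[0,0,0],[0,0,0]]
  ]
}}

```text
time: 15.93
eef_pos: [0.5277, 0.0361, 0.0373]
tcp_rot: [0.838, 0.546, -0.002, 0.001]
contact_force: [-5.4, -2.5, 7.7]
opening: 0.448
finger_force: 80.0
```

```bash
python3 -c "
from h import *
st()"
```

```text
t 15.93 p [0.5277 0.0361 0.0373] tooly yaw -0.4153 z [-0.002 -0.003 -1.   ] F [-5.4 -2.5  7.7] M [-0.49  0.76  0.8 ] op 0.448 ff 80.0 q [-0.12  0.15  2.04 -0.    0.95  0.3 ]
```

The stop came about 0.17 rad after regripping, so the sleeve is at its stop and the chuck is tight. I'll release, lift, and swing over to look at the gauge dial with the wrist camera.

Emit:
{"name": "step_arm", "arguments": {
  "increments": [
    [[0,0,0],[0,0,0]],
    [[0,0,0],[0,0,0]],
    [[0,0,0],[0,0,0]],
    [[0,0,0],[0,0,0]],
    [[0,0,0],[0,0,0]],
    [[0,0,40],[0,0,0]],
    [[0,0,40],[0,0,0]],
    [[0,0,40],[0,0,0]]
  ],
  "fingers": 1
}}

```text
time: 16.6
eef_pos: [0.5276, 0.0372, 0.1573]
tcp_rot: [0.839, 0.545, -0.001, -0.001]
contact_force: [2.0, -0.4, 0.6]
opening: 1.005
finger_force: 0.0
```

Emit:
{"name": "step_arm", "arguments": {
  "increments": [
    [[3,33,0],[0,0,-0.12]],
    [[3,33,0],[0,0,-0.12]],
    [[3,33,0],[0,0,-0.12]],
    [[3,33,0],[0,0,-0.12]],
    [[3,33,0],[0,0,-0.12]],
    [[3,33,0],[0,0,-0.12]],
    [[3,33,0],[0,0,-0.12]],
    [[3,33,0],[0,0,-0.12]]
  ]
}}

```text
time: 17.27
eef_pos: [0.5523, 0.3028, 0.1568]
tcp_rot: [0.996, 0.093, 0.0, -0.0]
contact_force: [0.5, 0.6, 0.6]
opening: 0.999
finger_force: 0.0
```

Emit:
{"name": "step_arm", "arguments": {
  "increments": [
    [[0,3,0],[0,0,-0.12]],
    [[0,0,0],[0,0,-0.07]],
    [[0,0,-20],[0,0.1,0]],
    [[0,0,-25],[0,0.1,0]],
    [[0,0,-25],[0,0.1,0]],
    [[0,0,-25],[0,0,0]],
    [[0,0,0],[0,0,0]],
    [[0,0,0],[0,0,0]]
  ]
}}

```text
time: 17.93
eef_pos: [0.5509, 0.3036, 0.0598]
tcp_rot: [0.988, 0.001, -0.152, 0.0]
contact_force: [-0.2, 0.3, 1.1]
opening: 0.996
finger_force: 0.0
```

Run:
```python
from h import *
s=st(); s,w=wcam(); cv2.imwrite('pics/dial_raw.png',w); np.savez('dial',pos=s['eef_pos'],rot=s['tcp_rot'])
# rectify dial plane x=.5285, 0.2 mm/px, y left->right as seen by viewer facing dial (gauge +y to the right)
Y=np.arange(-.055,.055,.0002); Z=np.arange(.115,-.005,-.0002); yy,zz=np.meshgrid(Y,Z)
P=np.stack([np.full(yy.size,.5287),.304+yy.ravel(),zz.ravel()],1); q=wproj(s,P).astype(np.float32)
print(q.min(0),q.max(0))
r=cv2.remap(w,q[:,0].reshape(yy.shape),q[:,1].reshape(yy.shape),cv2.INTER_CUBIC); cv2.imwrite('pics/dial.png',r); print(r.shape)
```

```text
t 17.93 p [0.5509 0.3036 0.0598] tooly yaw -1.5685 z [-0.3   -0.001 -0.954] F [-0.2  0.3  1.1] M [-0.01 -0.16  0.02] op 0.996 ff 0.0 q [0.3  0.49 1.59 0.09 1.36 1.84]
[198.5383  237.74265] [426.77243 384.2247 ]
(600, 550, 3)
```

View pics/dial.png

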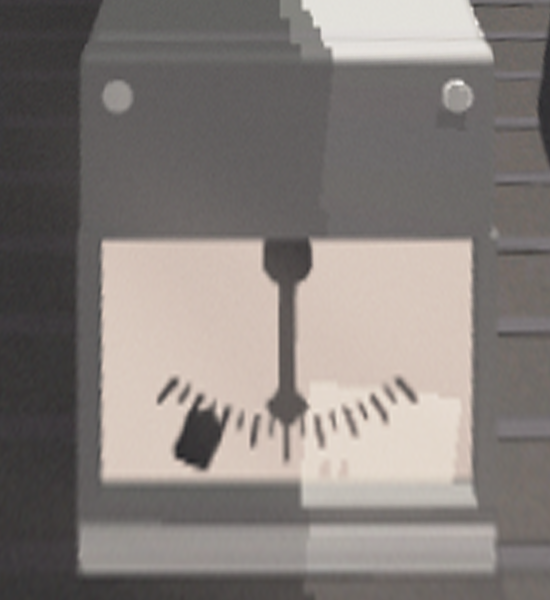

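The rectified dial shows the pointer hanging straight down from hub (287,258) to its tip at about (287,455). The set mark wedge is on the left, from about (210,403) to (193,468), so it's at a positive angle. The ticks should be 10° apart, so I can use them to calibrate the scale.

Run:
```python
from h import *
d=np.load('dial.npz'); s={'eef_pos':d['pos'],'tcp_rot':d['rot']}; w=cv2.imread('pics/dial_raw.png')
Y=np.arange(-.055,.055,.0002); Z=np.arange(.115,-.005,-.0002); yy,zz=np.meshgrid(Y,Z)
for rec in (0,.003,.006):
    P=np.stack([np.full(yy.size,.5287-rec),.304+yy.ravel(),zz.ravel()],1); q=wproj(s,P).astype(np.float32)
    r=cv2.remap(w,q[:,0].reshape(yy.shape),q[:,1].reshape(yy.shape),cv2.INTER_CUBIC); g=cv2.cvtColor(r,cv2.COLOR_BGR2GRAY).astype(np.float32)
    sub=g[300:475,108:470]; bg=cv2.morphologyEx(sub,cv2.MORPH_CLOSE,np.ones((45,45))); m=((bg-sub)>38).astype(np.uint8)
    n,l,stt,c=cv2.connectedComponentsWithStats(m); print('rec',rec)
    # hub: dark circle near (287,258)
    hub=(g[235:285,255:320]<110); ys,xs=np.nonzero(hub); print(' hub cols',xs.min()+255,xs.max()+255,'rowmax(centre part)',ys.max()+235, 'widest row',235+int(hub.sum(1).argmax()),hub.sum(1).max())
    for i in range(1,n):
        if stt[i,4]>40:
            ys,xs=np.nonzero(l==i); pts=np.c_[xs+108,ys+300].astype(float); cc=pts.mean(0); u,sv,vt=np.linalg.svd(pts-cc,full_matrices=False)
            ax=vt[0]*np.sign(vt[0][1]); print('  ',stt[i,4],cc.round(1),'ang from (287,265)',np.arctan2(287-cc[0],cc[1]-265).round(3),'axis',np.arctan2(-ax[0],ax[1]).round(3),'rows',pts[:,1].min(),pts[:,1].max())
```

```text
rec 0
 hub cols 255 319 rowmax(centre part) 284 widest row 235 65
   3284 [286.6 379. ] ang from (287,265) 0.004 axis 0.006 rows 300.0 462.0
   289 [167.6 389.3] ang from (287,265) 0.765 axis 0.663 rows 376.0 404.0
   292 [406.2 389.9] ang from (287,265) -0.762 axis -0.677 rows 376.0 403.0
   166 [183.8 394.1] ang from (287,265) 0.674 axis 0.498 rows 383.0 404.0
   134 [389.8 394.2] ang from (287,265) -0.672 axis -0.531 rows 385.0 403.0
   2785 [200.5 434.4] ang from (287,265) 0.472 axis 0.353 rows 393.0 471.0
   270 [379.  407.8] ang from (287,265) -0.572 axis -0.538 rows 393.0 423.0
   114 [362.5 410.3] ang from (287,265) -0.48 axis -0.415 rows 402.0 420.0
   255 [349.9 420.6] ang from (287,265) -0.384 axis -0.363 rows 405.0 436.0
   130 [240.1 420.7] ang from (287,265) 0.293 axis 0.218 rows 410.0 430.0
   110 [332.7 419.2] ang from (287,265) -0.288 axis -0.186 rows 410.0 430.0
   259 [254.4 430.2] ang from (287,265) 0.195 axis 0.16 rows 414.0 448.0
   268 [318.8 430.7] ang from (287,265) -0.19 axis -0.185 rows 414.0 448.0
rec 0.003
 hub cols 255 319 rowmax(centre part) 284 widest 
[... 1330 characters left out ...]
is 0.5 rows 418.0 439.0
   145 [394.5 429.2] ang from (287,265) -0.58 axis -0.551 rows 420.0 439.0
   1647 [201.4 456.1] ang from (287,265) 0.421 axis 1.251 rows 428.0 474.0
   291 [383.1 443.3] ang from (287,265) -0.494 axis -0.535 rows 428.0 460.0
   123 [366.1 445.9] ang from (287,265) -0.412 axis -0.426 rows 437.0 456.0
   280 [353.1 457.1] ang from (287,265) -0.331 axis -0.37 rows 441.0 473.0
   123 [335.  455.3] ang from (287,265) -0.247 axis -0.158 rows 445.0 467.0
   128 [238.7 456.6] ang from (287,265) 0.247 axis 0.191 rows 446.0 466.0
   210 [254.3 462.1] ang from (287,265) 0.165 axis 0.216 rows 449.0 474.0
   218 [319.9 462.8] ang from (287,265) -0.165 axis -0.208 rows 450.0 474.0
```

Run:
```python
from h import *
d=np.load('dial.npz'); s={'eef_pos':d['pos'],'tcp_rot':d['rot']}; w=cv2.imread('pics/dial_raw.png')
Y=np.arange(-.055,.055,.0002); Z=np.arange(.115,-.005,-.0002); yy,zz=np.meshgrid(Y,Z)
for rec in (0,.0015,.003,.0035):
    P=np.stack([np.full(yy.size,.5287-rec),.304+yy.ravel(),zz.ravel()],1); q=wproj(s,P).astype(np.float32)
    r=cv2.remap(w,q[:,0].reshape(yy.shape),q[:,1].reshape(yy.shape),cv2.INTER_CUBIC); g=cv2.cvtColor(r,cv2.COLOR_BGR2GRAY).astype(np.float32)
    m=np.zeros(g.shape,np.uint8); m[380:500,150:250]=g[380:500,150:250]<85
    o=cv2.morphologyEx(m,cv2.MORPH_OPEN,cv2.getStructuringElement(cv2.MORPH_ELLIPSE,(13,13)))
    n,l,stt,c=cv2.connectedComponentsWithStats(o); print('rec',rec,'grey min',g[400:470,180:220].min())
    for i in range(1,n):
        ys,xs=np.nonzero(l==i); rr=np.hypot(xs-287,ys-265); a=np.arctan2(287-xs,ys-265)
        print(stt[i],c[i].round(1),'mean ang',a.mean().round(4),'a range',np.percentile(a,[2,98]).round(3),'r',np.percentile(rr,[1,99]).round(0),[ (int(k),a[(rr>k)&(rr<k+8)].mean().round(3),a[(rr>k)&(rr<k+8)].min().round(3),a[(rr>k)&(rr<k+8)].max().round(3)) for k in range(150,240,12) if ((rr>k)&(rr<k+8)).sum()>20])
```

```text
rec 0 grey min 37.0
[ 176  411   45   56 1742] [198.5 438.2] mean ang 0.4729 a range [0.384 0.565] r [169. 219.] [(162, np.float64(0.485), np.float64(0.445), np.float64(0.524)), (174, np.float64(0.481), np.float64(0.377), np.float64(0.58)), (186, np.float64(0.472), np.float64(0.373), np.float64(0.572)), (198, np.float64(0.468), np.float64(0.381), np.float64(0.556)), (210, np.float64(0.467), np.float64(0.383), np.float64(0.551))]
rec 0.0015 grey min 37.0
[ 175  420   46   56 1785] [197.9 447.3] mean ang 0.4551 a range [0.369 0.543] r [177. 228.] [(174, np.float64(0.466), np.float64(0.39), np.float64(0.54)), (186, np.float64(0.459), np.float64(0.359), np.float64(0.559)), (198, np.float64(0.452), np.float64(0.363), np.float64(0.545)), (210, np.float64(0.452), np.float64(0.368), np.float64(0.536)), (222, np.float64(0.452), np.float64(0.373), np.float64(0.528))]
rec 0.003 grey min 46.0
[ 174  428   46   58 1825] [197.  456.4] mean ang 0.4397 a range [0.356 0.525] r [185. 237.] [(186, np.float64(0.452), np.float64(0.359), np.float64(0.538)), (198, np.float64(0.439), np.float64(0.345), np.float64(0.535)), (210, np.float64(0.437), np.float64(0.352), np.float64(0.523)), (222, np.float64(0.437), np.float64(0.357), np.float64(0.517)), (234, np.float64(0.436), np.float64(0.366), np.float64(0.504))]
rec 0.0035 grey min 47.0
[ 174  432   46   57 1832] [196.8 459.7] mean ang 0.434 a range [0.352 0.518] r [188. 240.] [(186, np.float64(0.445), np.float64(0.364), np.float64(0.524)), (198, np.float64(0.436), np.float64(0.342), np.float64(0.531)), (210, np.float64(0.431), np.float64(0.344), np.float64(0.519)), (222, np.float64(0.432), np.float64(0.351), np.float64(0.512)), (234, np.float64(0.432), np.float64(0.357), np.float64(0.504))]
```

The mark is at about 0.432 rad. Next: rise, straighten up, turn the fingers across the gauge's thickness, and pick it up.

Emit:
{"name": "step_arm", "arguments": {
  "increments": [
    [[0,0,35],[0,-0.1,0]],
    [[0,0,35],[0,-0.1,0]],
    [[0,0,35],[0,-0.1,0]],
    [[-7,0,0],[0,0,0.12]],
    [[-7,0,0],[0,0,0.12]],
    [[-7,0,0],[0,0,0.12]],
    [[-7,0,0],[0,0,0.12]],
    [[-7,0,0],[0,0,0.12]]
  ],
  "fingers": 0.4
}}

```text
time: 18.65
eef_pos: [0.5176, 0.3049, 0.1712]
tcp_rot: [0.954, 0.3, 0.003, -0.0]
contact_force: [0.9, 0.8, 0.6]
opening: 0.701
finger_force: 0.0
```

Emit:
{"name": "step_arm", "arguments": {
  "increments": [
    [[0,1.5,0],[0,0,0.12]],
    [[0,0,0],[0,0,0.12]],
    [[0,0,0],[0,0,0.12]],
    [[0,0,0],[0,0,0.12]],
    [[0,0,0],[0,0,0.12]],
    [[0,0,0],[0,0,0.12]],
    [[0,0,0],[0,0,0.12]],
    [[0,0,0],[0,0,0.12]]
  ]
}}

```text
time: 19.32
eef_pos: [0.518, 0.3063, 0.171]
tcp_rot: [0.708, 0.707, 0.003, 0.001]
contact_force: [-0.1, 0.6, -0.5]
opening: 0.702
finger_force: 0.0
```

```bash
python3 -c "
from h import *
st()"
```

```text
t 19.32 p [0.518  0.3063 0.171 ] tooly yaw -0.0015 z [ 0.006  0.002 -1.   ] F [-0.1  0.6 -0.5] M [-0.03  0.04 -0.03] op 0.702 ff 0.0 q [0.37 0.14 1.79 0.   1.21 0.37]
```

Emit:
{"name": "step_arm", "arguments": {
  "increments": [
    [[-2,-1,-40],[-0.002,0.006,0]],
    [[0,0,-40],[0,0,0]],
    [[0,0,-36],[0,0,0]],
    [[0,0,-20],[0,0,0]],
    [[0,0,-10],[0,0,0]],
    [[0,0,0],[0,0,0]],
    [[0,0,0],[0,0,0]]
  ]
}}

```text
time: 19.9
eef_pos: [0.5168, 0.3053, 0.0236]
tcp_rot: [0.71, 0.704, -0.001, -0.001]
contact_force: [1.1, 0.1, 0.3]
opening: 0.699
finger_force: 0.0
```

Emit:
{"name": "step_arm", "arguments": {
  "increments": [
    [[0,0,0],[0,0,0]],
    [[0,0,0],[0,0,0]],
    [[0,0,0],[0,0,0]],
    [[0,0,0],[0,0,0]],
    [[0,0,0],[0,0,0]]
  ],
  "fingers": -1,
  "grip_force": 40
}}

```text
time: 20.32
eef_pos: [0.5166, 0.3052, 0.0234]
tcp_rot: [0.71, 0.704, -0.001, -0.001]
contact_force: [-2.1, 0.5, 6.8]
opening: 0.298
finger_force: 39.3
```

```bash
python3 -c "
from h import *
st()"
```

```text
t 20.32 p [0.5166 0.3052 0.0234] tooly yaw -0.008 z [-0.003 -0.001 -1.   ] F [-2.1  0.5  6.8] M [-0.02  0.31  0.06] op 0.298 ff 39.3 q [0.36 0.32 1.87 0.   0.96 0.37]
```

Emit:
{"name": "step_arm", "arguments": {
  "increments": [
    [[0,0,34],[0,0,0]],
    [[0,0,34],[0,0,0]],
    [[0,0,34],[0,0,0]],
    [[19,-34,0],[0,0,-0.03]],
    [[19,-34,0],[0,0,-0.03]],
    [[19,-34,0],[0,0,-0.03]],
    [[19,-34,0],[0,0,-0.03]],
    [[17,-34,0],[0,0,-0.024]]
  ],
  "grip_force": 60
}}

```text
time: 20.98
eef_pos: [0.6088, 0.1329, 0.1227]
tcp_rot: [0.759, 0.651, -0.003, -0.002]
contact_force: [0.5, 0.7, -2.3]
opening: 0.294
finger_force: 59.9
```

Emit:
{"name": "step_arm", "arguments": {
  "increments": [
    [[0,-34,0],[0,0,0]],
    [[0,-34,0],[0,0,0]],
    [[0,-30,0],[0,0,0]],
    [[0,-13,0],[0,0,0]],
    [[0,0,0],[0,0,0]],
    [[0,0,0],[0,0,0]],
    [[0,0,0],[0,0,0]]
  ]
}}

```text
time: 21.57
eef_pos: [0.6081, 0.0247, 0.1227]
tcp_rot: [0.759, 0.652, -0.003, -0.002]
contact_force: [-0.6, 0.1, -2.6]
opening: 0.295
finger_force: 59.8
```

Run:
```python
from h import *
s=st()
im=cams.read_camera('top')[:,:,::-1]; cv2.imwrite('pics/top2.png',im); im=cams.read_camera('side')[:,:,::-1]; cv2.imwrite('pics/side2.png',im)
```

```text
t 21.57 p [0.6081 0.0247 0.1227] tooly yaw -0.1514 z [-0.007 -0.    -1.   ] F [-0.6  0.1 -2.6] M [ 0.01  0.02 -0.  ] op 0.295 ff 59.8 q [-0.13  0.21  1.8  -0.    1.14  0.03]
```

Emit:
{"name": "step_arm", "arguments": {
  "increments": [
    [[1.4,0,-12],[0,-0.004,0]],
    [[0,0,-10],[0,0,0]],
    [[0,0,-5],[0,0,0]],
    [[0,0,-2],[0,0,0]],
    [[0,0,-2],[0,0,0]],
    [[0,0,-1],[0,0,0]],
    [[0,0,-1],[0,0,0]],
    [[0,0,0],[0,0,0]]
  ]
}}

```text
time: 22.33
eef_pos: [0.6101, 0.0235, 0.0902]
tcp_rot: [0.759, 0.651, -0.001, -0.0]
contact_force: [0.9, 0.5, -2.3]
opening: 0.298
finger_force: 60.0
```

Emit:
{"name": "step_arm", "arguments": {
  "increments": [
    [[0,0,-1],[0,0,0]],
    [[0,0,-1],[0,0,0]],
    [[0,0,0],[0,0,0]]
  ]
}}

```text
time: 22.58
eef_pos: [0.6103, 0.0234, 0.0895]
tcp_rot: [0.759, 0.651, -0.001, 0.0]
contact_force: [-2.0, 1.5, 4.4]
opening: 0.297
finger_force: 60.7
```

```bash
python3 -c "
from h import *
st()"
```

```text
t 22.58 p [0.6103 0.0234 0.0895] tooly yaw -0.152 z [-0.001 -0.001 -1.   ] F [-2.   1.5  4.4] M [ 0.02  0.57 -0.05] op 0.297 ff 60.7 q [-0.13  0.25  1.82 -0.    1.08  0.03]
```

Emit:
{"name": "step_arm", "arguments": {
  "increments": [
    [[0,0,-1.5],[0,0,0]],
    [[-0.13,-0.83,0],[0.0297,-0.0045,0]],
    [[-0.13,-0.83,0],[0.0297,-0.0045,0]],
    [[-0.13,-0.83,-0.1],[0.0297,-0.0045,0]],
    [[-0.13,-0.83,-0.1],[0.0297,-0.0045,0]],
    [[-0.13,-0.83,-0.1],[0.0297,-0.0045,0]],
    [[-0.13,-0.83,-0.1],[0.0297,-0.0045,0]],
    [[-0.13,-0.83,-0.2],[0.0297,-0.0045,0]]
  ]
}}

```text
time: 23.25
eef_pos: [0.6096, 0.0172, 0.0886]
tcp_rot: [0.754, 0.648, 0.079, -0.069]
contact_force: [-5.9, -0.3, 8.2]
opening: 0.296
finger_force: 61.3
```

```bash
cat >> h.py <<'E'
a=np.array([np.cos(-.152),np.sin(-.152),0])
def roll(s):
    e=R.from_quat(s['tcp_rot']); z=-e.apply([0,0,1]); l=np.cross(a,[0,0,1]); l=np.array([-.1514,-.9885,0])
    d=np.array(s['eef_pos'])-[.6103,.0234,.059]
    print('hand roll',np.arctan2(z@l,z[2]).round(4),'pos angle',np.arctan2(d@l,d[2]).round(4),'radius mm',(1e3*np.hypot(d@l,d[2])).round(2),'along',(1e3*d@a).round(2))
    f=np.array(s['contact_force']); print('press',(f@z).round(1),'side',(f@np.cross(a,z)).round(1), 'M about a',(np.array(s['wrist_torque'])@a).round(2))
E
python3 -c "
from h import *
roll(st())"
```

```text
t 23.25 p [0.6096 0.0172 0.0886] tooly yaw -0.1506 z [ 0.03   0.206 -0.978] F [-5.9 -0.3  8.2] M [0.07 1.01 0.17] op 0.296 ff 61.3 q [-0.24  0.24  1.84  0.24  1.09 -0.2 ]
hand roll 0.2098 pos angle 0.2073 radius mm 30.25 along 0.21
press 8.3 side -0.6 M about a -0.08
```

Emit:
{"name": "step_arm", "arguments": {
  "increments": [
    [[-0.12,-0.8,-0.4],[0.0297,-0.0045,0]],
    [[-0.12,-0.8,-0.4],[0.0297,-0.0045,0]],
    [[-0.12,-0.8,-0.3],[0.0297,-0.0045,0]],
    [[-0.12,-0.8,-0.3],[0.0297,-0.0045,0]],
    [[-0.12,-0.8,-0.3],[0.0297,-0.0045,0]],
    [[-0.12,-0.8,-0.4],[0.0297,-0.0045,0]],
    [[-0.12,-0.8,-0.4],[0.0297,-0.0045,0]],
    [[0,0,0],[0,0,0]]
  ]
}}

```text
time: 23.92
eef_pos: [0.6087, 0.0107, 0.0863]
tcp_rot: [0.742, 0.637, 0.158, -0.137]
contact_force: [-6.7, -3.4, 11.2]
opening: 0.296
finger_force: 61.6
```

Run:
```python
from h import *
s=st(); roll(s)
im=cams.read_camera('side')[:,:,::-1]; cv2.imwrite('pics/side3.png',im)
im=cams.read_camera('top')[:,:,::-1]; cv2.imwrite('pics/top3.png',im)
s,w=wcam(); cv2.imwrite('pics/w3.png',w)
# predicted table corners at several angles, fixture pose (.5695+..)
O=np.array([.528,.037,0])+.042*a; n=np.array([-a[1],a[0],0])
for ph in (0,.38,.42,.46):
    u=n*np.cos(ph)+np.array([0,0,np.sin(ph)]); k=-n*np.sin(ph)+np.array([0,0,np.cos(ph)])
    C=[O+[0,0,.059]+sx*.075*a+sy*.045*u+.005*k for sx,sy in ((-1,1),(1,1),(-1,-1))]
    print(ph,'side',proj('side',C).round(1).tolist(),'top',proj('top',C).round(1).tolist(),'wrist',wproj(s,C).round(1).tolist())
```

```text
t 23.92 p [0.6087 0.0107 0.0863] tooly yaw -0.1513 z [ 0.06   0.404 -0.913] F [-6.7 -3.4 11.2] M [0.52 0.94 0.52] op 0.296 ff 61.6 q [-0.35  0.26  1.86  0.45  1.15 -0.41]
hand roll 0.4213 pos angle 0.4393 radius mm 30.12 along 0.29
press 12.0 side -0.6 M about a 0.37
0 side [[319.0, 265.9], [270.1, 235.7], [346.2, 246.1]] top [[286.0, 254.7], [296.5, 197.6], [320.7, 260.9]] wrist [[137.3, 180.8], [367.0, 176.8], [131.2, 318.1]]
0.38 side [[320.7, 259.0], [271.4, 229.0], [345.5, 252.2]] top [[287.7, 254.5], [298.3, 196.8], [320.1, 261.3]] wrist [[125.2, 182.0], [371.2, 177.4], [142.5, 314.1]]
0.42 side [[321.0, 258.2], [271.6, 228.3], [345.3, 252.9]] top [[288.0, 254.5], [298.7, 196.7], [319.9, 261.3]] wrist [[123.9, 182.7], [371.7, 178.1], [143.5, 313.2]]
0.46 side [[321.4, 257.5], [271.9, 227.6], [345.1, 253.6]] top [[288.4, 254.5], [299.0, 196.7], [319.7, 261.3]] wrist [[122.6, 183.6], [372.1, 179.0], [144.6, 312.2]]
```

```bash
cat > lines.py <<'E'
from h import *
def lines(f,G,cam='side',ph=0.,bw=.07):
    g=cv2.imread(f,0); L=cv2.createLineSegmentDetector(cv2.LSD_REFINE_ADV).detect(cv2.resize(g,None,fx=2,fy=2,interpolation=cv2.INTER_CUBIC))[0][:,0]/2-.25
    e,_=ray(cam,[0,0]); l=np.array([-.1514,-.9885,0]); 
    c=proj(cam,G)[0]
    for x1,y1,x2,y2 in L:
        ln=np.hypot(x2-x1,y2-y1); m=np.array([(x1+x2)/2,(y1+y2)/2])
        if ln<8 or np.linalg.norm(m-c)>45: continue
        _,d=ray(cam,[[x1,y1],[x2,y2]]); N=np.cross(d[0],d[1]); u=np.cross(N,a); u/=np.linalg.norm(u); u*=np.sign(u[2])
        r=np.arctan2(u@l,u[2])
        rr=r if abs(r-ph)<.12 else (r+np.pi/2 if abs(r+np.pi/2-ph)<.12 else (r-np.pi/2 if abs(r-np.pi/2-ph)<.12 else None))
        if rr is not None: print(f,np.round([x1,y1,x2,y2],1),'len',ln.round(1),'roll',rr.round(4),'V' if abs(r-ph)<.12 else 'H')
E
python3 - <<'E'
from lines import *
lines('pics/side2.png',[.608,.0247,.15],ph=0)
lines('pics/side3.png',[.606,-.005,.12],ph=.43)
lines('pics/side0.png',[.5155,.305,.05],ph=0)
E
```

```text
pics/side2.png [281.2 229.8 269.9 235.9] len 12.9 roll 0.083 H
pics/side2.png [298.7 201.3 298.8 188.8] len 12.5 roll 0.0306 V
pics/side2.png [295.  188.8 295.3 201.3] len 12.5 roll -0.001 V
pics/side2.png [305.3 235.1 297.4 240.5] len 9.5 roll -0.0099 H
pics/side2.png [312.6 245.1 312.2 233.8] len 11.3 roll -0.0506 V
pics/side2.png [297.5 220.3 287.6 227. ] len 12.0 roll -0.0396 H
pics/side2.png [310.9 211.7 302.5 217.2] len 10.1 roll -0.0234 H
pics/side3.png [308.4 208.7 313.2 193. ] len 16.4 roll 0.425 V
pics/side3.png [283.3 219.4 274.6 220.4] len 8.7 roll 0.4101 H
pics/side3.png [308.8 193.8 305.  207.9] len 14.6 roll 0.3816 V
pics/side3.png [311.3 188.5 291.3 187.5] len 20.1 roll 0.4814 H
pics/side3.png [298.1 193.4 308.9 192.6] len 10.8 roll 0.407 H
pics/side3.png [310.2 228.4 295.  230.2] len 15.3 roll 0.434 H
pics/side3.png [290.  229.  299.7 195.4] len 34.9 roll 0.4112 V
pics/side3.png [290.9 191.6 282.7 218. ] len 27.7 roll 0.449 V
pics/side3.png [335.5 221.7 353.2 217.6] len 18.2 roll 0.3498 H
pics/side3.png [318.4 196.4 315.3 205.8] len 9.9 roll 0.4541 V
pics/side0.png [270.6 355.  272.6 372.6] len 17.7 roll -0.0311 V
pics/side0.png [266.1 327.2 267.8 336.2] len 9.1 roll -0.0868 V
```

Emit:
{"name": "step_arm", "arguments": {
  "increments": [
    [[-0.03,-0.2,-0.1],[0.006,-0.001,0]],
    [[0,0,0],[0,0,0]],
    [[0,0,0],[0,0,0]],
    [[0,0,0],[0,0,0]],
    [[0,0,0],[0,0,0]],
    [[0,0,0],[0,0,0]],
    [[0,0,0],[0,0,0]],
    [[0,0,0],[0,0,0]]
  ]
}}

```text
time: 24.73
eef_pos: [0.6088, 0.0108, 0.0863]
tcp_rot: [0.741, 0.638, 0.16, -0.138]
contact_force: [-5.0, -3.0, 9.5]
opening: 0.301
finger_force: 61.7
```

Emit:
{"name": "step_arm", "arguments": {
  "increments": [
    [[0,0,0],[0,0,0]],
    [[0,0,0],[0,0,0]],
    [[0,0,0],[0,0,0]],
    [[0,0,0],[0,0,0]],
    [[0,0,0],[0,0,0]],
    [[0,0,0],[0,0,0]],
    [[0,0,0],[0,0,0]],
    [[0,0,0],[0,0,0]]
  ]
}}

```text
time: 25.4
eef_pos: [0.6088, 0.0108, 0.0863]
tcp_rot: [0.741, 0.638, 0.16, -0.138]
contact_force: [-6.2, -3.1, 10.7]
opening: 0.297
finger_force: 61.7
```

Run:
```python
from lines import *
s=st(); roll(s)
z=R.from_quat(s['tcp_rot']).apply([0,0,1]); G=np.array(s['eef_pos'])-.0587*z-[.6103,.0234,.059]; print('gauge roll by grasp point',np.arctan2(G@[-.1514,-.9885,0],G[2]))
T=[]
for i in range(3): im=cams.read_camera('side')[:,:,::-1].astype(float); T.append(im)
cv2.imwrite('pics/side4.png',np.mean(T,0).astype(np.uint8)); lines('pics/side4.png',[.606,-.005,.12],ph=.43)
A=cams.read_camera('top')[:,:,::-1]; B=cv2.imread('pics/top0.png'); d=cv2.absdiff(A,B).max(2)
for n,(x,y,r) in dict(tin=(183,162,40),lock=(250,171,10),bowl=(468,180,25),tape=(427,262,18),screw=(403,165,30),oil=(497,238,12),box=(132,246,25),gB=(182,294,25)).items(): print(n,d[y-r:y+r,x-r:x+r].mean().round(1),end=' ')
```

```text
t 25.4 p [0.6088 0.0108 0.0863] tooly yaw -0.1497 z [ 0.061  0.407 -0.911] F [-6.2 -3.1 10.7] M [0.2  0.9  0.47] op 0.297 ff 61.7 q [-0.35  0.26  1.86  0.46  1.15 -0.42]
hand roll 0.4247 pos angle 0.4354 radius mm 30.07 along 0.42
press 11.4 side -0.8 M about a 0.06
gauge roll by grasp point 0.4283114310774273
pics/side4.png [308.4 208.7 313.2 193. ] len 16.4 roll 0.4253 V
pics/side4.png [308.9 193.7 304.9 207.9] len 14.8 roll 0.3979 V
pics/side4.png [283.3 219.4 274.5 220.3] len 8.8 roll 0.4245 H
pics/side4.png [310.7 188.5 291.3 187.6] len 19.4 roll 0.4796 H
pics/side4.png [298.2 193.4 308.9 192.6] len 10.7 roll 0.408 H
pics/side4.png [310.2 228.3 291.9 230.7] len 18.5 roll 0.4247 H
pics/side4.png [290.  229.  300.1 194.3] len 36.1 roll 0.4122 V
pics/side4.png [335.6 221.6 353.3 217.5] len 18.2 roll 0.3508 H
pics/side4.png [290.5 192.7 282.7 218. ] len 26.5 roll 0.4527 V
pics/side4.png [318.2 196.7 315.  206.3] len 10.1 roll 0.4526 V
tin 1.4 lock 1.2 bowl 1.3 tape 1.2 screw 2.8 oil 1.2 box 1.1 gB 1.4
```

Run:
```python
from lines import *
O=np.array([.528,.037,0])+.042*a
lines('pics/side4.png',O-.075*a+[0,0,.06],ph=.43)
print('start'); lines('pics/side0.png',O-.075*a+[0,0,.06],ph=0.)
```

```text
pics/side4.png [322.3 259.1 332.8 255.9] len 11.0 roll 0.3521 H
pics/side4.png [334.4 251.4 326.3 253.9] len 8.5 roll 0.3432 H
pics/side4.png [310.2 228.3 291.9 230.7] len 18.5 roll 0.4247 H
pics/side4.png [335.6 221.6 353.3 217.5] len 18.2 roll 0.3508 H
start
pics/side0.png [346.7 273.1 354.8 265.9] len 10.7 roll -0.1025 H
pics/side0.png [305.9 235.  296.9 240.2] len 10.4 roll 0.0663 H
pics/side0.png [320.1 292.8 332.8 283.6] len 15.6 roll 0.0462 H
pics/side0.png [346.4 260.2 345.3 268.4] len 8.2 roll 0.098 V
pics/side0.png [333.5 284.  346.8 273.6] len 16.9 roll -0.0063 H
```

Run:
```python
from lines import *
O=np.array([.528,.037,.059])+.042*a; n=np.array([-a[1],a[0],0])
def P(ph,x,y,z):
    u=n*np.cos(ph)+np.array([0,0,np.sin(ph)]); k=-n*np.sin(ph)+np.array([0,0,np.cos(ph)]); return O+x*a+y*u+z*k
for x in (-.06,-.04,-.02,0,.015):
    out=[]
    for f,ph in (('side2',0),('side4',.43)):
        g=cv2.GaussianBlur(cv2.imread(f'pics/{f}.png',0),(3,1),0).astype(np.float32)
        pr=proj('side',[P(ph,x,.045,.005),P(ph,x,.045,-.007),P(ph+.06,x,.045,.005)])
        c=pr[0]; rows=np.arange(c[1]-9,c[1]+12,.25).astype(np.float32)
        v=cv2.remap(g,np.full((len(rows),1),c[0],np.float32),rows[:,None],cv2.INTER_CUBIC)[:,0]; dv=np.gradient(v,.25)
        pk=[(round(float(rows[i]-c[1]),2),int(dv[i])) for i in range(2,len(dv)-2) if abs(dv[i])>12 and abs(dv[i])==abs(dv[i-2:i+3]).max()]
        out.append((f,c.round(1).tolist(),'bottom +',(pr[1]-c)[1].round(1),'per .06rad',(pr[2]-c)[1].round(2),pk))
    for o in out: print(x,*o)
```

```text
-0.06 side2 [313.8, 262.7] bottom + 4.2 per .06rad -1.03 [(1.25, -47), (2.25, -36), (3.25, -22), (4.25, -14)]
-0.06 side4 [315.9, 254.9] bottom + 5.0 per .06rad -1.15 [(1.25, -12), (2.0, -13), (3.25, -13), (5.25, -40), (6.0, -44)]
-0.04 side2 [307.0, 258.5] bottom + 4.2 per .06rad -1.02 [(0.5, -39), (1.5, -46), (2.5, -33), (3.5, -21), (4.5, -14)]
-0.04 side4 [309.0, 250.7] bottom + 5.0 per .06rad -1.14 [(1.25, -12), (2.25, -14), (3.25, -16), (4.25, -30), (5.25, -44), (6.25, -40)]
-0.02 side2 [300.3, 254.4] bottom + 4.1 per .06rad -1.02 [(-8.5, 50), (0.75, -42), (1.5, -47), (2.5, -32), (3.5, -18), (4.5, -13)]
-0.02 side4 [302.2, 246.6] bottom + 4.9 per .06rad -1.13 [(2.25, -13), (4.5, -30), (5.5, -45), (6.25, -42)]
0 side2 [293.7, 250.3] bottom + 4.1 per .06rad -1.02 [(-6.25, 53), (0.75, -44), (1.5, -46), (2.75, -29), (3.75, -19), (4.75, -12)]
0 side4 [295.6, 242.6] bottom + 4.9 per .06rad -1.12 [(-6.75, 69), (2.25, -12), (4.5, -36), (5.5, -47), (6.25, -39)]
0.015 side2 [288.9, 247.3] bottom + 4.1 per .06rad -1.01 [(-3.25, 46), (-2.5, 48), (0.75, -43), (1.5, -46), (3.75, -19)]
0.015 side4 [290.7, 239.6] bottom + 4.9 per .06rad -1.12 [(-8.5, 34), (-6.5, -12), (-3.75, 56), (1.5, -12), (2.25, -14), (5.5, -47), (6.25, -40)]
```

```bash
python3 -c "
from plant import sign_off
print(sign_off())"
```

```text
the job is handed in; nothing more can be done
None
```

I handed the job in at about 26 s of the 67 s allowed: the chuck was turned to its stop and released, and the gauge is still held pressed on both lands at about 0.43 rad. The set mark reads about 0.432 rad; the pointer was out of view by then, so I took the gauge's angle from the hand position and the side camera, not from the pointer itself.

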